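# Heft the tea tins and hold up the fullest

## Robot

A 6-joint arm with a two-finger parallel gripper is mounted at the origin on a cart in front of the work surface, level with it; the furniture and walls round the work are solid. World frame = base frame: x ahead of the robot, y to its left, z up, the work surface at z = 0. Lengths are in m, angles in degrees, forces in N, time in s.
With the tool pointing down it reaches from about 0.25 to 0.8 m from the base axis. Payload 8.5 kg.
Tool frame: the origin (TCP) lies on the centre line of the jaws, within the pads' length; the fingertips stand 22 mm ahead of it and the grasp point (between the pads) lies 3 mm ahead of it; z points along the fingers, x is the direction in which the jaws open and shut, and the axes are right-handed (so a half turn about z gives the same grasp; the last joint's range is limited). The gripper opens to 85 mm and grips with 20 to 120 N. Pads are 22 mm wide; open, the fingers measure 114 mm over their backs; the gripper's body (76 mm by 85 mm) begins 54 mm behind the grasp point. The pads swing forward as they close: fully open they stand 13 mm farther back than shut.
Start: joints at [-65.546, 13.648, -0.773, 75.585, 0, 90], TCP at [0.217, -0.478, 0.222] pointing down, gripper open.
Joint ranges: [-152.45, 152.45], [-59.26, 108.67], [-65.41, 83.53], [-104.44, 129.93], [-82.83, 76.93], [-180, 180]. Speed limits (degrees/s): [127.2, 127.2, 159.86, 180, 180, 180].

## Interface

Orientations are given as a 3x3 rotation matrix whose columns are the frame's x, y, z axes.
In Python, from plant import sense, camera, camera_model, sign_off gives the robot as it stands.
- The arm moves only by the tool send_rows, never from a script. Its argument "plan" is a list of rows, each an object of numbers: "tx", "ty", "tz": the shift along the tool's x, y, z in units of 750 mm (1.0 is 750 mm); "rx", "ry", "rz": the turn, a rotation vector about the tool's x, y, z in units of 360 degrees (1.0 is 360 degrees); "hand": the gripper command: -1 is shut, 1 is fully open, values between are in proportion. In form: [{"tx": .., "ty": .., "tz": .., "rx": .., "ry": .., "rz": .., "hand": ..}, ...]. A call has 1 to 5 rows; each row is the pose to reach, as a shift and turn from the pose measured when the call began, along the tool's axes at that moment, turning the shorter way round; what a row does not reach only later rows make up. A row lasts 1/12 s, in which the tool goes at most 41.7 mm and 7.16 degrees, less where a joint would pass 70% of its speed; a pose out of reach is approached as far as the arm can. A call with a number of a shift or a turn outside -1 to 1 is refused whole. A call with a gripper value outside its range is refused whole. The fingers move at their own pace and stop on an object; the grip force is fixed at half the most. Time passes only in rows, so rows that repeat a pose let the fingers close. It gives the time, the measured TCP pose, the force and the opening at its end, in the units of the state.
- sense(): the state, without advancing time (a new reading comes with each control period).
- camera(name): name is "side" or "top"; returns the picture (400x640x3 uint8, red, green, blue); there is no depth.
- camera_model(name): a dict with "fx", "fy", "cx", "cy" (pixels), "R" (3x3) and "t" (3): a world point X has camera coordinates R X + t. Camera axes: x right, y down, z forward; pixel columns grow to the right and rows downward; lengths in m; the calibration is good to about 2 mm. A picture is of the moment at which its call begins. camera_model takes no time and is no camera call.
- sign_off(): hands the job in, once; it reports no verdict.
The state is a dict: "time_s": time; "joint_pos": joint angles; "joint_vel": joint speeds; "effort": joint torques, N m; "eef_pos": TCP position; "tool_rot": TCP orientation; "wrist_force": force on the tool from outside, world axes, zero at the start; "torque": the same for the moment, N m; "opening": finger opening in m.
Only numpy, scipy, OpenCV 4.12 (cv2) and the standard library are available. Lean on these libraries where they do the work, as an engineer would, in place of code of your own. Each camera call takes 0.05 s, during which the arm holds its last target.

## Task

Find out which of the three identical closed tea tins is the fullest: working from left to right, lift each tin by itself clear out of its pocket in the tray, feel its weight for a moment and, unless it is the one you keep, seat it back in the same pocket. Then hold the heaviest tin up, upright and still, at least 10 cm above the tray, with the other two fully seated in their own pockets, and finish while still holding it. Never tip a tin over and leave the other things on the counter where they are.

Things in the scene. Friction and masses are not known exactly. Their poses are not given: they have to be found in the camera images.
- tray: Black moulded tray fixed to the counter, 112 mm deep (x), 330 mm long (y), 24 mm high; origin at the centre of its underside; at yaw 0 (it is within 0.25 rad) x points away from the robot, y to its left. Three square pockets, centres at y = +105, 0, -105 mm, each 64 mm wide, 16 mm deep (floor 8 mm above the counter), mouth slightly chamfered.
- pocket_left (a point): Centre of the floor of the left pocket of the tray (left is the robot's left, +y), 8 mm above the counter.
- pocket_middle (a point): Centre of the floor of the middle pocket of the tray (left is the robot's left, +y), 8 mm above the counter.
- pocket_right (a point): Centre of the floor of the right pocket of the tray (left is the robot's left, +y), 8 mm above the counter.
- tin_left_centre (a point): Centre (half-way up) of the closed tin that starts in the left pocket: blue, 58 x 58 mm, 92 mm high, paper band, brass lid fixed shut (top 20 mm); sides parallel to the tray. Seated, its centre is 54 mm above the counter, 76 mm stand out, 3 mm play all round. The filling is packed tight, unseen. The tins weigh about 0.2, 0.3 and 0.55 kg (within 10 %), in a new order each time.
- tin_middle_centre (a point): Centre (half-way up) of the closed tin that starts in the middle pocket: blue, 58 x 58 mm, 92 mm high, paper band, brass lid fixed shut (top 20 mm); sides parallel to the tray. Seated, its centre is 54 mm above the counter, 76 mm stand out, 3 mm play all round. The filling is packed tight, unseen. The tins weigh about 0.2, 0.3 and 0.55 kg (within 10 %), in a new order each time.
- tin_right_centre (a point): Centre (half-way up) of the closed tin that starts in the right pocket: blue, 58 x 58 mm, 92 mm high, paper band, brass lid fixed shut (top 20 mm); sides parallel to the tray. Seated, its centre is 54 mm above the counter, 76 mm stand out, 3 mm play all round. The filling is packed tight, unseen. The tins weigh about 0.2, 0.3 and 0.55 kg (within 10 %), in a new order each time.
- service_bell: Bystander: chrome counter bell, 82 mm wide, 66 mm high, to the right of the tray. Origin at the centre of its underside.
- pepper_shaker: Bystander: glass shaker with a metal top, 44 mm wide, 90 mm high, to the left of the tray. Origin at the centre of its underside.
- lemon: Bystander: lemon, 78 x 55 x 56 mm, behind the tray. Origin at its underside.
- milk_jug: Bystander: steel milk jug, 72 x 94 x 80 mm, behind the tray. Origin at the centre of its underside.
Things that resemble listed ones, but are neither listed nor needed, are in the scene too. Leave any orange look-alike of the part that bears tin_right_centre alone.

How it is judged (in metres and radians):
On the way, in this order (a step that is already met when the one before it is completed fails the run):
1. the left tin is held clear of its pocket, the other two still seated (height (world z) of tin_left_centre above 0.072 m and contact force between the fingers and tin_left above 1 N and contact force between tin_left and tray below 0.05 N and horizontal distance between tin_middle_centre and pocket_middle below 0.006 m and height (world z) of each of tin_middle_centre, tin_right_centre below 0.058 m and angle between each of tin_middle_centre, tin_right_centre's own z axis and vertical below 0.06 rad and horizontal distance between tin_right_centre and pocket_right below 0.006 m), for 0.2 s.
2. the left tin is seated again and the middle tin is held clear of its pocket, the right one still seated (height (world z) of tin_middle_centre above 0.072 m and contact force between the fingers and tin_middle above 1 N and contact force between tin_middle and tray below 0.05 N and horizontal distance between tin_left_centre and pocket_left below 0.006 m and height (world z) of each of tin_left_centre, tin_right_centre below 0.058 m and angle between each of tin_left_centre, tin_right_centre's own z axis and vertical below 0.06 rad and horizontal distance between tin_right_centre and pocket_right below 0.006 m), for 0.2 s.
3. the middle tin is seated again and the right tin is held clear of its pocket, the left one still seated (height (world z) of tin_right_centre above 0.072 m and contact force between the fingers and tin_right above 1 N and contact force between tin_right and tray below 0.05 N and horizontal distance between tin_left_centre and pocket_left below 0.006 m and height (world z) of each of tin_left_centre, tin_middle_centre below 0.058 m and angle between each of tin_left_centre, tin_middle_centre's own z axis and vertical below 0.06 rad and horizontal distance between tin_middle_centre and pocket_middle below 0.006 m), for 0.2 s.
At the end, for the whole second after the job is handed in: One tin is in the fingers only, its centre over 160 mm above the counter, tilted under 0.35 rad, still; the other two are let go, upright in their own pockets (within 6 mm, fully down), each pressing on the tray with 1 to 4 N: neither is the heavy one (((height (world z) of tin_left_centre above 0.16 m and contact force between the fingers and tin_left above 1 N and contact force between tin_left and tray below 0.05 N and angle between tin_left_centre's own z axis and vertical below 0.35 rad and linear speed of tin_left below 0.03 m/s and horizontal distance between tin_middle_centre and pocket_middle below 0.006 m and height (world z) of each of tin_middle_centre, tin_right_centre below 0.058 m and angle between each of tin_middle_centre, tin_right_centre's own z axis and vertical below 0.06 rad and contact force between tin_middle and tray between 1 and 4 N and contact force between each of tin_middle, tin_right and tin_left below 0.05 N and contact force between the fingers and tin_middle below 0.05 N and horizontal distance between tin_right_centre and pocket_right below 0.006 m and contact force between tin_right and tray between 1 and 4 N and contact force between the fingers and tin_right below 0.05 N) or (height (world z) of tin_middle_centre above 0.16 m and contact force between the fingers and tin_middle above 1 N and contact force between tin_middle and tray below 0.05 N and angle between tin_middle_centre's own z axis and vertical below 0.35 rad and linear speed of tin_middle below 0.03 m/s and horizontal distance between tin_left_centre and pocket_left below 0.006 m and height (world z) of each of tin_left_centre, tin_right_centre below 0.058 m and angle between each of tin_left_centre, tin_right_centre's own z axis and vertical below 0.06 rad and contact force between tin_left and tray between 1 and 4 N and contact force between each of tin_left, tin_right and tin_middle below 0.05 N and contact force between the fingers and tin_left below 0.05 N and horizontal distance between tin_right_centre and pocket_right below 0.006 m and contact force between tin_right and tray between 1 and 4 N and contact force between the fingers and tin_right below 0.05 N) or (height (world z) of tin_right_centre above 0.16 m and contact force between the fingers and tin_right above 1 N and contact force between tin_right and tray below 0.05 N and angle between tin_right_centre's own z axis and vertical below 0.35 rad and linear speed of tin_right below 0.03 m/s and horizontal distance between tin_left_centre and pocket_left below 0.006 m and height (world z) of each of tin_left_centre, tin_middle_centre below 0.058 m and angle between each of tin_left_centre, tin_middle_centre's own z axis and vertical below 0.06 rad and contact force between tin_left and tray between 1 and 4 N and contact force between each of tin_left, tin_middle and tin_right below 0.05 N and contact force between the fingers and tin_left below 0.05 N and horizontal distance between tin_middle_centre and pocket_middle below 0.006 m and contact force between tin_middle and tray between 1 and 4 N and contact force between the fingers and tin_middle below 0.05 N))); the arm keeps its last pose, push and grip.
It fails at once if a tin is tipped by more than 0.6 rad (angle between any of tin_left_centre, tin_middle_centre, tin_right_centre's own z axis and vertical above 0.6 rad).
It fails at once if a bystander is shifted by more than 30 mm (distance of any of service_bell, pepper_shaker, lemon, milk_jug from where it was at the start of the episode above 0.03 m).
It also fails if it takes over 72 s, if anything falls off the work surface, if the arm or the gripper's body presses on something with over 40 N, if the wrist force passes 120 N, or if a joint passes its speed limit or range.

## Working session

There is one attempt and no reset: what is moved stays moved. The work goes in short steps, Python scripts to look and compute and a tool call to move; the robot and the scene stay as the last step left them, time stands still between calls to the robot, and variables do not carry over. Pictures are saved under pics/ and viewed, and the job is handed in when it is done.

Besides the shell and the picture viewer there is one more tool, called as name([rows], argument=value, ...), one row to a line, values as JSON. send_rows: Moves the arm, as the interface text tells. Its arguments: {"type":"object","properties":{"plan":{"type":"array","items":{"type":"object","properties":{"tx":{"type":"number","minimum":-1,"maximum":1},"ty":{"type":"number","minimum":-1,"maximum":1},"tz":{"type":"number","minimum":-1,"maximum":1},"rx":{"type":"number","minimum":-1,"maximum":1},"ry":{"type":"number","minimum":-1,"maximum":1},"rz":{"type":"number","minimum":-1,"maximum":1},"hand":{"type":"number"}}}}},"required":["plan"]}

```bash
ls; mkdir -p pics; python3 - <<'E'
from plant import *
import cv2
s=sense(); print({k:s[k] for k in s})
for n in("top","side"):
    im=camera(n); cv2.imwrite(f"pics/{n}0.png",im[:,:,::-1]); m=camera_model(n); print(n,m)
E
```

```text
pics
{'time_s': 0.0, 'joint_pos': array([-6.55446593e+01,  1.36796273e+01, -8.16849311e-01,  7.55855562e+01,
        6.85017664e-04,  8.99990096e+01]), 'joint_vel': array([-0.01517777,  0.01817203,  0.00958563,  0.05388561,  0.11735879,
        0.02130616]), 'effort': array([ 5.44303439e-04, -5.38779294e+01,  3.46437764e+01,  1.84489531e-02,
        7.75189875e-06, -5.45703855e-06]), 'eef_pos': array([ 0.21716317, -0.47749794,  0.22129046]), 'tool_rot': array([[ 4.13999157e-01, -9.10277078e-01, -5.81834947e-04],
       [-9.10276138e-01, -4.13999566e-01,  1.30824184e-03],
       [-1.43174198e-03, -1.19805507e-05, -9.99998975e-01]]), 'wrist_force': array([ 0.29182138, -0.88757833, -0.3457662 ]), 'torque': array([0.03229479, 0.03505384, 0.00534858]), 'opening': 0.08555405402837682}
top {'fx': 452.04539422199196, 'fy': 452.04539422199196, 'cx': 319.9031254712401, 'cy': 197.05267715315267, 'R': array([[ 0.02476541, -0.99959591,  0.01395352],
       [-0.98629184, -0.02670883, -0.1628344 ],
       [ 0.16314128, -0.00972958, -0.98655474]]), 't': array([-0.06420238,  0.56245583,  1.14293397])}
side {'fx': 442.0438712470049, 'fy': 442.0438712470049, 'cx': 312.9736283566061, 'cy': 212.2828630294251, 'R': array([[-0.99593349, -0.08996396,  0.00479194],
       [-0.05685831,  0.58640269, -0.80802167],
       [ 0.06988282, -0.80500831, -0.58913328]]), 't': array([0.55810611, 0.10984927, 1.41597168])}
```

View pics/top0.png

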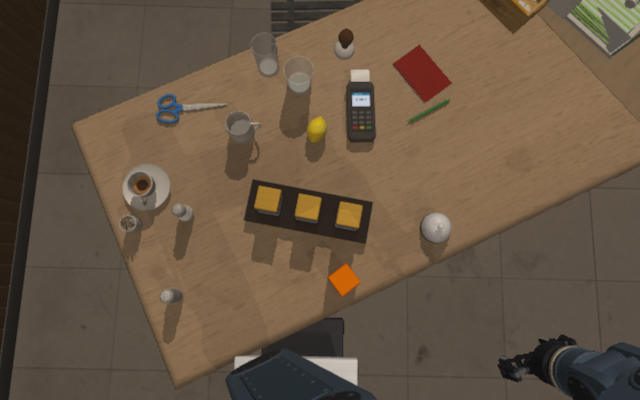

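View pics/side0.png

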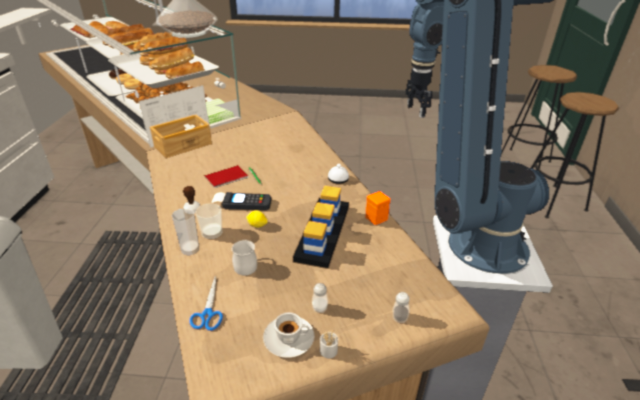

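The top view shows three brass lids at (268,200), (308,208) and (349,216) in the black tray. The orange look-alike at (344,280) is to be left alone. Next I'll measure the lid tops and the tray.

```bash
cat > h.py <<'E'
import numpy as np,cv2
from plant import *
def ray(n,u,v,z):
    m=camera_model(n);R=np.array(m['R']);t=np.array(m['t'])
    d=R.T@np.array([(u-m['cx'])/m['fx'],(v-m['cy'])/m['fy'],1]);c=-R.T@t
    return c+d*(z-c[2])/d[2]
def proj(n,X):
    m=camera_model(n);p=np.array(m['R'])@np.array(X)+np.array(m['t'])
    return m['fx']*p[0]/p[2]+m['cx'],m['fy']*p[1]/p[2]+m['cy']
E
python3 - <<'E'
from h import *
for n in("top","side"):
    im=cv2.imread(f"pics/{n}0.png");hsv=cv2.cvtColor(im,cv2.COLOR_BGR2HSV)
    m=cv2.inRange(hsv,(14,120,110),(26,255,255))
    m2=cv2.inRange(hsv,(0,0,0),(180,255,45))
    for nm,mm,a,b in(("lid",m,150,1500),("tray",m2,1500,20000)):
        cs,_=cv2.findContours(mm,cv2.RETR_EXTERNAL,cv2.CHAIN_APPROX_NONE)
        for c in cs:
            if a<cv2.contourArea(c)<b:
                r=cv2.minAreaRect(c)
                if not(230<r[0][0]<400 and 150<r[0][1]<270):continue
                print(n,nm,r,cv2.contourArea(c))
                bx=cv2.boxPoints(r);z=.1 if nm=="lid" else .024
                P=np.array([ray(n,u,v,z) for u,v in bx]);print(np.round(P[:,:2],4).tolist(),P.mean(0).round(4))
    x0,y0=(225,160) if n=="top" else (280,170)
    cv2.imwrite(f"pics/{n}0c.png",cv2.resize(im[y0:y0+140,x0:x0+160],None,fx=4,fy=4,interpolation=cv2.INTER_CUBIC)[:600])
    cv2.imwrite(f"pics/{n}m.png",np.vstack([m,m2])[:, :])
E
```

```text
top lid ((348.9615478515625, 214.19232177734375), (23.533933639526367, 23.141700744628906), 11.309932708740234) 499.0
[[0.4901, -0.0887], [0.5476, -0.099], [0.5374, -0.157], [0.4801, -0.1463]] [ 0.5138 -0.1227  0.1   ]
top lid ((307.63458251953125, 206.32691955566406), (23.337818145751953, 23.141700744628906), 11.309932708740234) 497.0
[[0.507, 0.0145], [0.5647, 0.0051], [0.5546, -0.0527], [0.4971, -0.0428]] [ 0.5309 -0.019   0.1   ]
top lid ((267.1346130371094, 198.32691955566406), (23.141700744628906, 22.94558334350586), 11.309932708740234) 489.0
[[0.5247, 0.1159], [0.5821, 0.1074], [0.5721, 0.0499], [0.5148, 0.0589]] [0.5484 0.083  0.1   ]
top tray ((308.32861328125, 211.0486297607422), (122.13081359863281, 40.816497802734375), 10.713123321533203) 4740.0
[[0.5012, 0.1486], [0.6102, 0.1339], [0.5571, -0.1902], [0.4493, -0.1707]] [ 0.5295 -0.0196  0.024 ]
side lid ((314.3536376953125, 229.6829071044922), (22.07040023803711, 16.69248390197754), 12.094757080078125) 304.5
[[0.5826, 0.1234], [0.5807, 0.0432], [0.5129, 0.0601], [0.518, 0.1385]] [0.5486 0.0913 0.1   ]
side lid ((256.3000183105469, 218.6000213623047), (20.124608993530273, 19.677396774291992), 63.43495178222656) 305.5
[[0.7776, 0.035], [0.7316, -0.0175], [0.6868, 0.0737], [0.7315, 0.1211]] [0.7319 0.0531 0.1   ]
side lid ((322.2480163574219, 210.135986328125), (21.108484268188477, 14.847493171691895), 10.30484676361084) 261.0
[[0.5664, 0.0228], [0.5654, -0.0578], [0.4968, -0.043], [0.5009, 0.0361]] [ 0.5324 -0.0105  0.1   ]
side lid ((373.42510986328125, 201.55154418945312), (19.980972290039062, 25.141620635986328), 41.423667907714844) 307.5
[[0.4207, -0.0524], [0.3647, -0.1712], [0.3173, -0.0948], [0.3738, 0.0148]] [ 0.3691 -0.0759  0.1   ]
side lid ((330.4799499511719, 192.1400146484375), (20.5060977935791, 14.566400527954102), 8.13010311126709) 244.0
[[0.5469, -0.0774], [0.5468, -0.1664], [0.4761, -0.1547], [0.4796, -0.067]] [ 0.5123 -0.1164  0.1   ]
```

View pics/top0c.png

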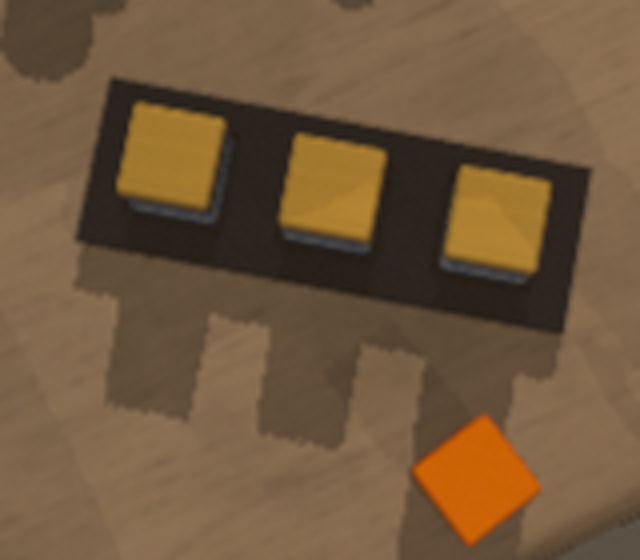

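View pics/side0c.png

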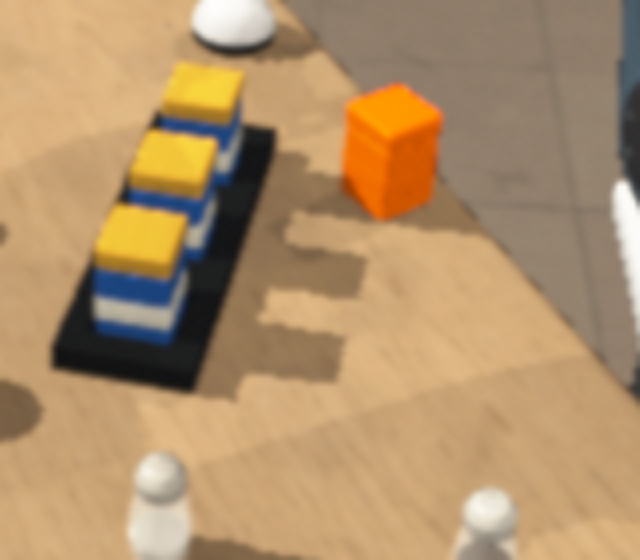

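```bash
cat >> h.py <<'E'
YAW=-9.4
TIN={'L':(.548,.0835),'M':(.5305,-.0195),'R':(.5135,-.123)}
def go(x,y,z,yaw=YAW):
    from scipy.spatial.transform import Rotation as Ro
    s=sense();R=np.array(s['tool_rot']);p=np.array(s['eef_pos'])
    a=np.radians(yaw);c,k=np.cos(a),np.sin(a)
    T=np.array([[c,k,0],[k,-c,0],[0,0,-1]])
    d=R.T@(np.array([x,y,z])-p)/.75
    r=Ro.from_matrix(R.T@T).as_rotvec()*180/np.pi/360
    print('t',s['time_s'],'pos',p.round(4),'| move',d.round(4),r.round(4),'F',np.round(s['wrist_force'],2),'open',round(s['opening'],4))
E
python3 -c "
from h import *
go(.548,.0835,.2)"
```

```text
t 0.1 pos [ 0.2172 -0.4776  0.2214] | move [-0.4983 -0.7112  0.0291] [-1.00e-04  2.00e-04 -1.56e-01] F [-0.16  0.41  0.25] open 0.0857
```

send_rows([
  {"tx": -0.4983,"ty": -0.7112,"tz": 0.029,"rx": 0,"ry": 0,"rz": -0.156,"hand": 1},
  {"tx": -0.4983,"ty": -0.7112,"tz": 0.029,"rx": 0,"ry": 0,"rz": -0.156,"hand": 1},
  {"tx": -0.4983,"ty": -0.7112,"tz": 0.029,"rx": 0,"ry": 0,"rz": -0.156,"hand": 1},
  {"tx": -0.4983,"ty": -0.7112,"tz": 0.029,"rx": 0,"ry": 0,"rz": -0.156,"hand": 1},
  {"tx": -0.4983,"ty": -0.7112,"tz": 0.029,"rx": 0,"ry": 0,"rz": -0.156,"hand": 1},
])

```text
time_s: 0.52
eef_pos: [0.3232, -0.2967, 0.2146]
tool_rot: [[0.871, -0.491, -0.0], [-0.491, -0.871, 0.001], [-0.001, -0.001, -1.0]]
wrist_force: [0.9, -0.4, -0.4]
opening: 0.0854
```

```bash
python3 -c "
from h import *
go(.548,.0835,.2)"
```

```text
t 0.5167 pos [ 0.3232 -0.2967  0.2146] | move [ 0.0119 -0.5887  0.0199] [-0.0002  0.0001 -0.0556] F [ 0.94 -0.42 -0.45] open 0.0854
```

send_rows([
  {"tx": 0.012,"ty": -0.5887,"tz": 0.02,"rz": -0.0556,"hand": 1},
  {"tx": 0.012,"ty": -0.5887,"tz": 0.02,"rz": -0.0556,"hand": 1},
  {"tx": 0.012,"ty": -0.5887,"tz": 0.02,"rz": -0.0556,"hand": 1},
  {"tx": 0.012,"ty": -0.5887,"tz": 0.02,"rz": -0.0556,"hand": 1},
  {"tx": 0.012,"ty": -0.5887,"tz": 0.02,"rz": -0.0556,"hand": 1},
])

```text
$.plan[0]: bad value
```

```bash
python3 -c "
from h import *
go(.548,.0835,.2)"
```

```text
t 0.5167 pos [ 0.3232 -0.2967  0.2146] | move [ 0.0119 -0.5887  0.0199] [-0.0002  0.0001 -0.0556] F [ 0.94 -0.42 -0.45] open 0.0854
```

All keys are needed.

send_rows([
  {"tx": 0.012,"ty": -0.5887,"tz": 0.02,"rx": 0,"ry": 0,"rz": -0.0556,"hand": 1},
  {"tx": 0.012,"ty": -0.5887,"tz": 0.02,"rx": 0,"ry": 0,"rz": -0.0556,"hand": 1},
  {"tx": 0.012,"ty": -0.5887,"tz": 0.02,"rx": 0,"ry": 0,"rz": -0.0556,"hand": 1},
  {"tx": 0.012,"ty": -0.5887,"tz": 0.02,"rx": 0,"ry": 0,"rz": -0.0556,"hand": 1},
  {"tx": 0.012,"ty": -0.5887,"tz": 0.02,"rx": 0,"ry": 0,"rz": -0.0556,"hand": 1},
])

```text
time_s: 0.93
eef_pos: [0.4291, -0.117, 0.2078]
tool_rot: [[0.987, -0.163, -0.0], [-0.163, -0.987, 0.001], [-0.001, -0.001, -1.0]]
wrist_force: [0.8, -1.4, -0.0]
opening: 0.0851
```

```bash
python3 -c "
from h import *
go(.548,.0835,.2)"
```

```text
t 0.9333 pos [ 0.4291 -0.117   0.2078] | move [ 0.1128 -0.2896  0.0106] [-0.0002  0.0001  0.0001] F [ 0.79 -1.35 -0.  ] open 0.0851
```

send_rows([
  {"tx": 0.1128,"ty": -0.2896,"tz": 0.01,"rx": 0,"ry": 0,"rz": 0,"hand": 1},
  {"tx": 0.1128,"ty": -0.2896,"tz": 0.01,"rx": 0,"ry": 0,"rz": 0,"hand": 1},
  {"tx": 0.1128,"ty": -0.2896,"tz": 0.01,"rx": 0,"ry": 0,"rz": 0,"hand": 1},
  {"tx": 0.1128,"ty": -0.2896,"tz": 0.01,"rx": 0,"ry": 0,"rz": 0,"hand": 1},
  {"tx": 0.1128,"ty": -0.2896,"tz": 0.01,"rx": 0,"ry": 0,"rz": 0,"hand": 1},
])

```text
time_s: 1.35
eef_pos: [0.5348, 0.0625, 0.201]
tool_rot: [[0.987, -0.163, -0.001], [-0.163, -0.987, 0.001], [-0.001, -0.001, -1.0]]
wrist_force: [0.2, -1.2, 0.6]
opening: 0.0856
```

send_rows([
  {"tx": 0.0,"ty": -0.019,"tz": 0.0,"rx": 0,"ry": 0,"rz": 0,"hand": 1},
  {"tx": 0.0,"ty": -0.019,"tz": 0.0,"rx": 0,"ry": 0,"rz": 0,"hand": 1},
])

```text
time_s: 1.52
eef_pos: [0.5379, 0.0801, 0.1999]
tool_rot: [[0.987, -0.159, -0.002], [-0.159, -0.987, 0.002], [-0.002, -0.001, -1.0]]
wrist_force: [0.2, 0.3, -0.6]
opening: 0.0856
```

```bash
python3 -c "
from h import *
go(.548,.0835,.14)
for n in('top','side'):
    im=camera(n);x0,y0=(200,130) if n=='top' else (260,150)
    cv2.imwrite(f'pics/{n}1.png',cv2.resize(im[y0:y0+130,x0:x0+190,::-1],None,fx=4,fy=4,interpolation=2))
print(proj('top',(.548,.0835,.1)),proj('side',(.548,.0835,.1)))
"
```

```text
t 1.5167 pos [0.5379 0.0801 0.1999] | move [ 0.0127 -0.0065  0.0799] [-0.0002  0.0003  0.0007] F [ 0.22  0.35 -0.57] open 0.0856
(np.float64(266.951427488439), np.float64(198.43102701628882)) (np.float64(314.7382147574404), np.float64(227.87708356463148))
```

View pics/side1.png

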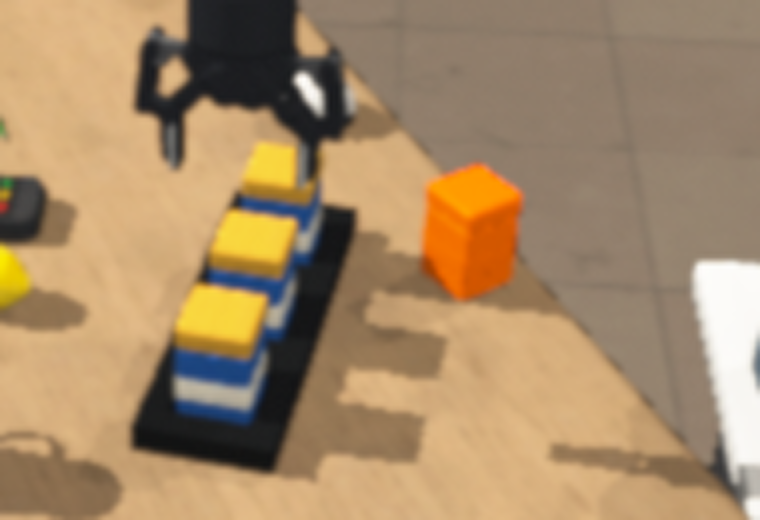

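The side view shows the open gripper upright above the tray, jaws along its depth, with fingertips near crop (175,160) and (310,170). It is clear of the orange tin. Aligning over the left tin now.

send_rows([
  {"tx": 0.0127,"ty": -0.0065,"tz": 0.04,"rx": -0.0002,"ry": 0.0003,"rz": 0.0007,"hand": 1},
  {"tx": 0.0127,"ty": -0.0065,"tz": 0.08,"rx": -0.0002,"ry": 0.0003,"rz": 0.0007,"hand": 1},
  {"tx": 0.0127,"ty": -0.0065,"tz": 0.08,"rx": -0.0002,"ry": 0.0003,"rz": 0.0007,"hand": 1},
  {"tx": 0.0127,"ty": -0.0065,"tz": 0.08,"rx": -0.0002,"ry": 0.0003,"rz": 0.0007,"hand": 1},
])

```text
time_s: 1.95
eef_pos: [0.5452, 0.0792, 0.1397]
tool_rot: [[0.986, -0.166, -0.004], [-0.166, -0.986, -0.002], [-0.004, 0.002, -1.0]]
wrist_force: [0.7, -0.8, 0.1]
opening: 0.0856
```

```bash
python3 -c "
from h import *
go(.548,.0835,.071)
im=camera('side')
cv2.imwrite('pics/s2.png',cv2.resize(im[150:280,260:450,::-1],None,fx=4,fy=4,interpolation=2))
"
```

```text
t 1.95 pos [0.5452 0.0792 0.1397] | move [ 0.003  -0.0065  0.0916] [ 0.0004  0.0006 -0.0005] F [ 0.7  -0.77  0.14] open 0.0856
```

View pics/s2.png

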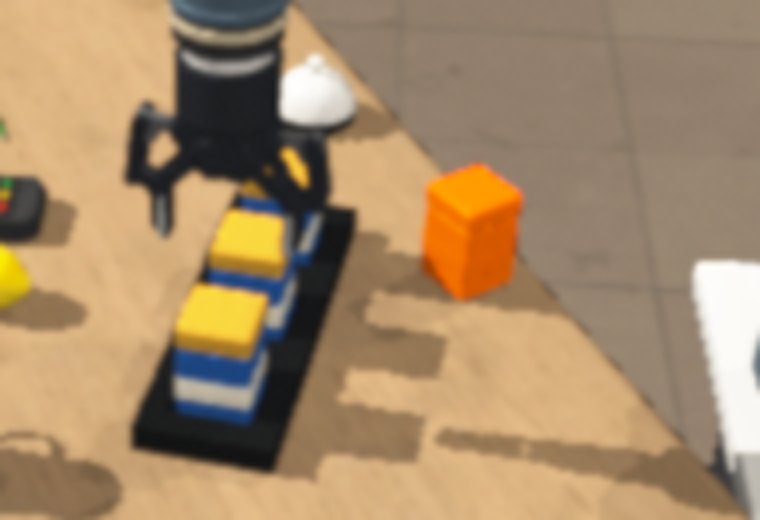

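```bash
python3 -c "
from h import *
s=sense();p=s['eef_pos'];R=np.array(s['tool_rot'])
for dx in(-.05,0,.05):
  for z in (0,.01,.022):
    X=p+R@np.array([dx,0,z]);
    for n,x0,y0 in(('side',260,150),('top',200,130)):
        u=proj(n,X);print(n,dx,z,(np.array(u)-(x0,y0))*4)
print(proj('side',(0,0,0)))
im=camera('top')
cv2.imwrite('pics/t2.png',cv2.resize(im[130:260,200:390,::-1],None,fx=4,fy=4,interpolation=2))
"
```

```text
side -0.05 0 [287.95207905 274.96092558]
top -0.05 0 [249.8919719 346.2917465]
side -0.05 0.01 [287.55914019 285.80241161]
top -0.05 0.01 [251.75277255 348.29840454]
side -0.05 0.022 [287.09228667 298.6832603 ]
top -0.05 0.022 [253.94190263 350.65912785]
side 0 0 [221.94276517 264.41735816]
top 0 0 [267.39958792 265.56839182]
side 0 0.01 [221.84952973 275.22226134]
top 0 0.01 [269.08986615 268.28280534]
side 0 0.022 [221.73874748 288.06063558]
top 0 0.022 [271.07867797 271.4766332 ]
side 0.05 0 [156.9526297  254.03658255]
top 0.05 0 [284.64721889 186.04376491]
side 0.05 0.01 [157.14994571 264.80473921]
top 0.05 0.01 [286.17179468 189.44486528]
side 0.05 0.022 [157.38441419 277.60042271]
top 0.05 0.022 [287.96589758 193.44724029]
(np.float64(487.20549324349685), np.float64(246.57606016963632))
```

View pics/t2.png

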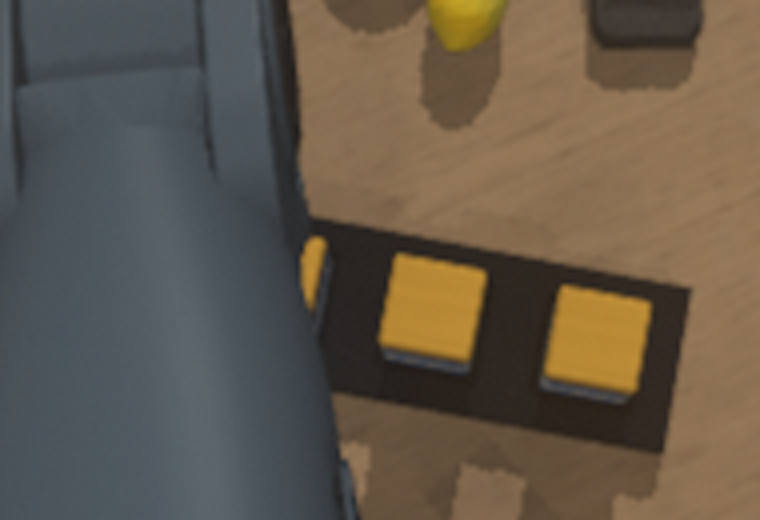

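```bash
python3 -c "
from h import *
s=sense();p=s['eef_pos'];print(p,s['time_s'])
P0=np.array((.2172,-.4775,.2213))
for n in('side','top'):
  print(n,[np.round(proj(n,P0+np.array([0,0,d])),1) for d in(-.01,0,.05)])
  im=cv2.imread(f'pics/{n}0.png');u,v=map(int,proj(n,P0));
  c=im[max(0,v-45):v+45,max(0,u-60):u+60];print(max(0,u-60),max(0,v-45));cv2.imwrite(f'pics/z{n}.png',cv2.resize(c,None,fx=5,fy=5,interpolation=2))
im=camera('side');cv2.imwrite('pics/s3.png',cv2.resize(im[160:250,280:370,::-1],None,fx=6,fy=6,interpolation=2))
"
```

```text
[0.54716203 0.07969208 0.1419702 ] 2.05
side [array([413.8, 119.9]), array([414.2, 117.5]), array([416., 105.])]
354 72
top [array([515.4, 348.5]), array([517.4, 349.3]), array([528.4, 353.5])]
457 304
```

View pics/s3.png

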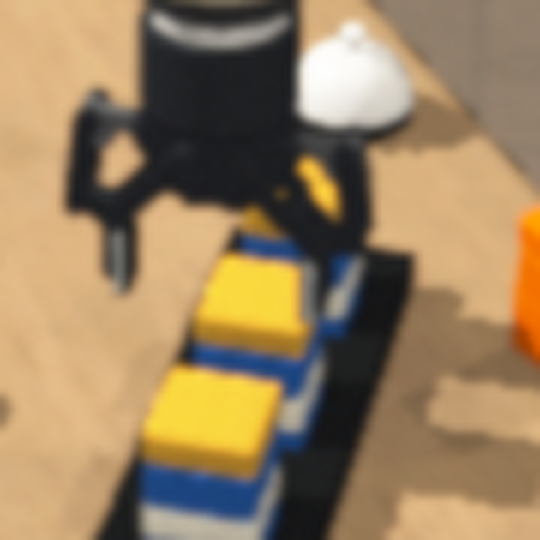

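View pics/zside.png

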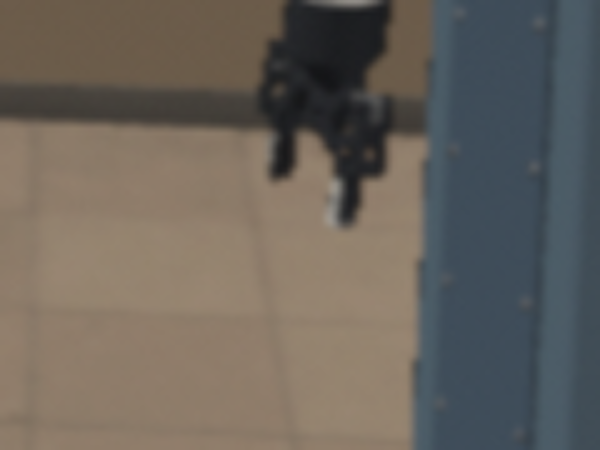

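View pics/ztop.png

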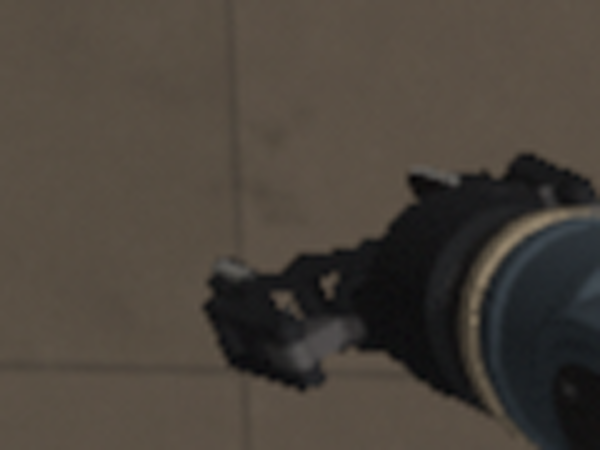

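```bash
cat >> h.py <<'E'
def tri(obs):
    A=[];b=[]
    for n,u,v in obs:
        m=camera_model(n);R=np.array(m['R']);t=np.array(m['t'])
        for k,(w,f,c) in enumerate(((u,m['fx'],m['cx']),(v,m['fy'],m['cy']))):
            q=(w-c)/f;A.append(R[k]-q*R[2]);b.append(q*t[2]-t[k])
    X,r,_,_=np.linalg.lstsq(np.array(A),np.array(b),rcond=None);return X
E
python3 -c "
from h import *
for o in ([('side',410,107.6),('top',542,340)],[('side',422.6,117),('top',503,358)]):
    X=tri(o);print(X.round(4),[np.round(proj(n,X),1) for n in('side','top')])
"
```

```text
[ 0.2364 -0.5198  0.2429] [array([408.9, 107.5]), array([541.7, 342. ])]
[ 0.1979 -0.4362  0.2426] [array([421.3, 117. ]), array([502.7, 360.3])]
```

Triangulating the open fingertips at the start gives z≈0.243, against ≈0.212 expected from the TCP reading. In xy they match. So the tips look about 30 mm higher than reported. I'll go down in stages and check by picture.

```bash
python3 -c "
from h import *
go(.548,.0835,.085)"
```

```text
t 2.1 pos [0.5475 0.0799 0.1423] | move [-0.0003 -0.0048  0.0764] [ 0.0001 -0.0003 -0.0004] F [-0.04  0.81  0.4 ] open 0.0857
```

send_rows([
  {"tx": 0.0,"ty": -0.005,"tz": 0.02,"rx": 0,"ry": 0,"rz": 0,"hand": 1},
  {"tx": 0.0,"ty": -0.005,"tz": 0.04,"rx": 0,"ry": 0,"rz": 0,"hand": 1},
  {"tx": 0.0,"ty": -0.005,"tz": 0.076,"rx": 0,"ry": 0,"rz": 0,"hand": 1},
  {"tx": 0.0,"ty": -0.005,"tz": 0.076,"rx": 0,"ry": 0,"rz": 0,"hand": 1},
  {"tx": 0.0,"ty": -0.005,"tz": 0.076,"rx": 0,"ry": 0,"rz": 0,"hand": 1},
])

```text
time_s: 2.52
eef_pos: [0.548, 0.0833, 0.086]
tool_rot: [[0.986, -0.166, 0.001], [-0.166, -0.986, -0.001], [0.001, 0.001, -1.0]]
wrist_force: [1.2, 0.2, 0.8]
opening: 0.0854
```

```bash
python3 -c "
from h import *
im=camera('side')
go(.548,.0835,.071)
cv2.imwrite('pics/s4.png',cv2.resize(im[160:250,280:370,::-1],None,fx=6,fy=6,interpolation=2))
"
```

```text
t 2.5667 pos [0.5488 0.0835 0.0869] | move [-0.0012  0.0002  0.0212] [ 0.     -0.0005 -0.0005] F [-0.16 -0.56  0.97] open 0.0853
```

View pics/s4.png

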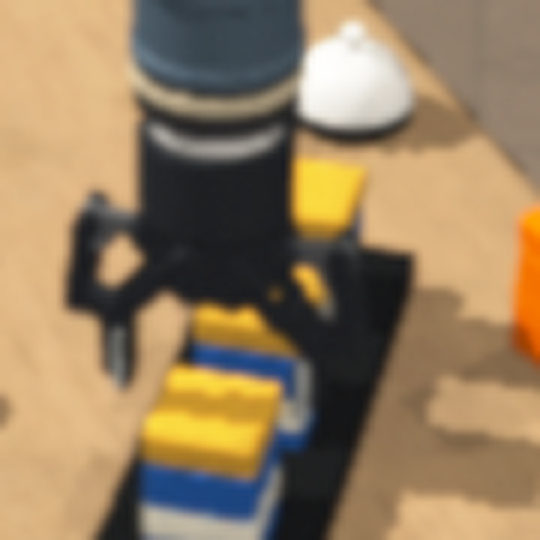

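```bash
python3 -c "
from h import *
for z in(.06,.08,.09,.1,.11): print(z,(np.array(proj('side',(.591,.076,z)))-(280,160))*6, (np.array(proj('side',(.505,.0906,z)))-(280,160))*6)
"
```

```text
0.06 [125.6454461 454.6801247] [291.24795712 483.10991374]
0.08 [125.20327229 424.13768171] [292.2656597  452.41156002]
0.09 [124.97927602 408.66550003] [292.78129691 436.85768993]
0.1 [124.75330599 393.05698387] [293.30153889 421.16492041]
0.11 [124.52533599 377.31032326] [293.82644757 405.33138251]
```

The left fingertip at crop (120,385) puts the tip at z≈0.105 with the TCP reading 0.087. So the ~28 mm height offset holds here too. Going down to a reading of 0.055, which is safe whichever is right, then I'll look again.

send_rows([
  {"tx": 0.0,"ty": 0.0,"tz": 0.022,"rx": 0,"ry": 0,"rz": 0,"hand": 1},
  {"tx": 0.0,"ty": 0.0,"tz": 0.042,"rx": 0,"ry": 0,"rz": 0,"hand": 1},
  {"tx": 0.0,"ty": 0.0,"tz": 0.042,"rx": 0,"ry": 0,"rz": 0,"hand": 1},
  {"tx": 0.0,"ty": 0.0,"tz": 0.042,"rx": 0,"ry": 0,"rz": 0,"hand": 1},
])

```text
time_s: 2.9
eef_pos: [0.5493, 0.0835, 0.0566]
tool_rot: [[0.986, -0.166, 0.004], [-0.166, -0.986, -0.0], [0.004, -0.0, -1.0]]
wrist_force: [-0.5, 0.8, 0.4]
opening: 0.086
```

```bash
python3 -c "
from h import *
im=camera('side')
go(.548,.0835,.055)
cv2.imwrite('pics/s5.png',cv2.resize(im[160:250,280:370,::-1],None,fx=6,fy=6,interpolation=2))
"
```

```text
t 2.95 pos [0.5497 0.0836 0.057 ] | move [-0.0023  0.0005  0.0026] [-0.0001 -0.0007 -0.0005] F [ 0.2  -0.19 -0.58] open 0.0852
```

View pics/s5.png

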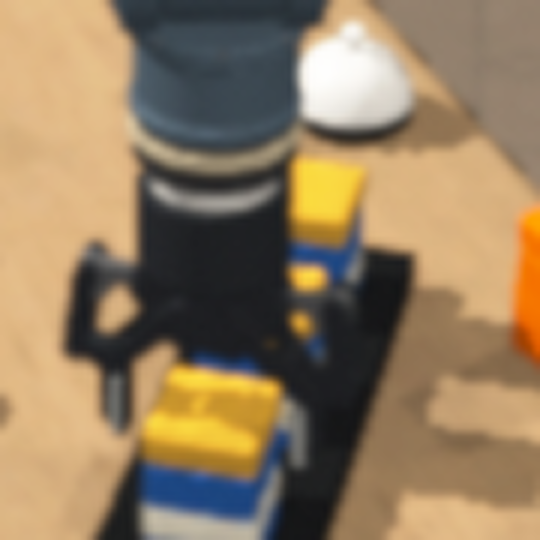

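Both tips are now visible, left (120,430) and right (297,468). They are at z≈0.074, straddling the lid with similar gaps. Going 12 mm lower, then closing.

send_rows([
  {"tx": -0.0023,"ty": 0.0005,"tz": 0.016,"rx": 0,"ry": -0.0007,"rz": -0.0005,"hand": 1},
  {"tx": -0.0023,"ty": 0.0005,"tz": 0.016,"rx": 0,"ry": -0.0007,"rz": -0.0005,"hand": 1},
  {"tx": -0.0023,"ty": 0.0005,"tz": 0.016,"rx": 0,"ry": -0.0007,"rz": -0.0005,"hand": 1},
])

```text
time_s: 3.2
eef_pos: [0.5478, 0.0834, 0.045]
tool_rot: [[0.987, -0.163, -0.0], [-0.163, -0.987, 0.0], [-0.0, -0.0, -1.0]]
wrist_force: [-0.1, -1.0, 0.7]
opening: 0.085
```

send_rows([
  {"tx": 0,"ty": 0,"tz": 0,"rx": 0,"ry": 0,"rz": 0,"hand": -1},
  {"tx": 0,"ty": 0,"tz": 0,"rx": 0,"ry": 0,"rz": 0,"hand": -1},
  {"tx": 0,"ty": 0,"tz": 0,"rx": 0,"ry": 0,"rz": 0,"hand": -1},
  {"tx": 0,"ty": 0,"tz": 0,"rx": 0,"ry": 0,"rz": 0,"hand": -1},
  {"tx": 0,"ty": 0,"tz": 0,"rx": 0,"ry": 0,"rz": 0,"hand": -1},
])

```text
time_s: 3.62
eef_pos: [0.5482, 0.0834, 0.0454]
tool_rot: [[0.987, -0.163, 0.001], [-0.163, -0.987, 0.0], [0.001, -0.0, -1.0]]
wrist_force: [-0.7, 0.4, 6.3]
opening: 0.0572
```

```bash
python3 -c "
from h import *
im=camera('side')
go(.548,.0835,.045)
cv2.imwrite('pics/s6.png',cv2.resize(im[160:250,280:370,::-1],None,fx=6,fy=6,interpolation=2))
"
```

```text
t 3.6667 pos [0.5482 0.0834 0.0455] | move [-0.0003 -0.      0.0006] [-0.0001 -0.0001  0.    ] F [0.82 0.14 5.46] open 0.0573
```

View pics/s6.png

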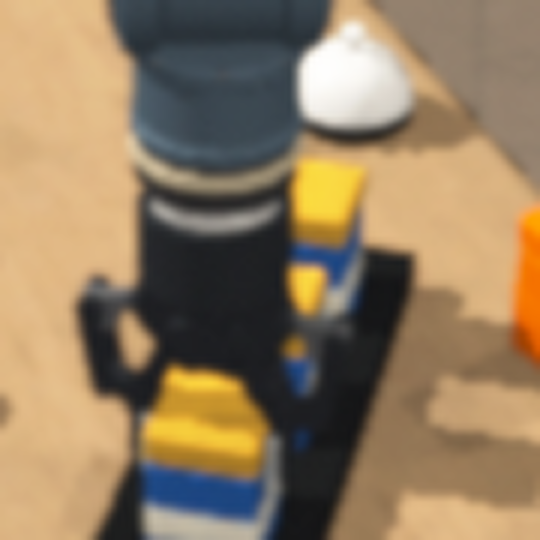

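The opening of 57 mm fits the tin and the fingers stay level, so it's gripped. Lifting 60 mm.

send_rows([
  {"tx": 0,"ty": 0,"tz": -0.015,"rx": 0,"ry": 0,"rz": 0,"hand": -1},
  {"tx": 0,"ty": 0,"tz": -0.035,"rx": 0,"ry": 0,"rz": 0,"hand": -1},
  {"tx": 0,"ty": 0,"tz": -0.055,"rx": 0,"ry": 0,"rz": 0,"hand": -1},
  {"tx": 0,"ty": 0,"tz": -0.075,"rx": 0,"ry": 0,"rz": 0,"hand": -1},
  {"tx": 0,"ty": 0,"tz": -0.08,"rx": 0,"ry": 0,"rz": 0,"hand": -1},
])

```text
time_s: 4.08
eef_pos: [0.5488, 0.0836, 0.107]
tool_rot: [[0.987, -0.163, 0.002], [-0.163, -0.987, 0.001], [0.002, -0.001, -1.0]]
wrist_force: [-0.1, 0.4, -2.8]
opening: 0.0573
```

send_rows([
  {"tx": 0,"ty": 0,"tz": 0,"rx": 0,"ry": 0,"rz": 0,"hand": -1},
  {"tx": 0,"ty": 0,"tz": 0,"rx": 0,"ry": 0,"rz": 0,"hand": -1},
  {"tx": 0,"ty": 0,"tz": 0,"rx": 0,"ry": 0,"rz": 0,"hand": -1},
  {"tx": 0,"ty": 0,"tz": 0,"rx": 0,"ry": 0,"rz": 0,"hand": -1},
])

```text
time_s: 4.42
eef_pos: [0.5482, 0.0835, 0.1059]
tool_rot: [[0.987, -0.163, 0.001], [-0.163, -0.987, 0.0], [0.001, -0.001, -1.0]]
wrist_force: [0.4, 0.5, -3.5]
opening: 0.0575
```

```bash
cat >> h.py <<'E'
def weigh(tag,k=14):
    F=[];T=[];E=[]
    for i in range(k):
        im=camera('side');s=sense();F.append(s['wrist_force']);T.append(s['torque']);E.append(s['effort'])
    F=np.array(F);print(tag,'F',F.mean(0).round(2),'sd',F.std(0).round(2),'se',(F.std(0)/k**.5).round(2),'eff',np.mean(E,0).round(3),'q',np.round(s['joint_pos'],2))
    cv2.imwrite(f'pics/w_{tag}.png',cv2.resize(im[130:260,260:450,::-1],None,fx=4,fy=4,interpolation=2))
E
python3 -c "
from h import *
weigh('L')
go(.548,.0835,.0453)
"
```

```text
L F [-0.12  0.2  -3.12] sd [0.56 0.42 0.45] se [0.15 0.11 0.12] eff [ 0.0000e+00 -6.1396e+01  3.2962e+01 -2.8000e-02 -4.0000e-03 -0.0000e+00] q [ 8.6400e+00  1.9990e+01 -9.1300e+00  6.0730e+01  2.0000e-02  1.0804e+02]
t 5.1167 pos [0.5489 0.0836 0.107 ] | move [-0.0013  0.0003  0.0823] [-0.0002 -0.0004  0.    ] F [ 0.14  0.72 -2.52] open 0.0574
```

View pics/w_L.png

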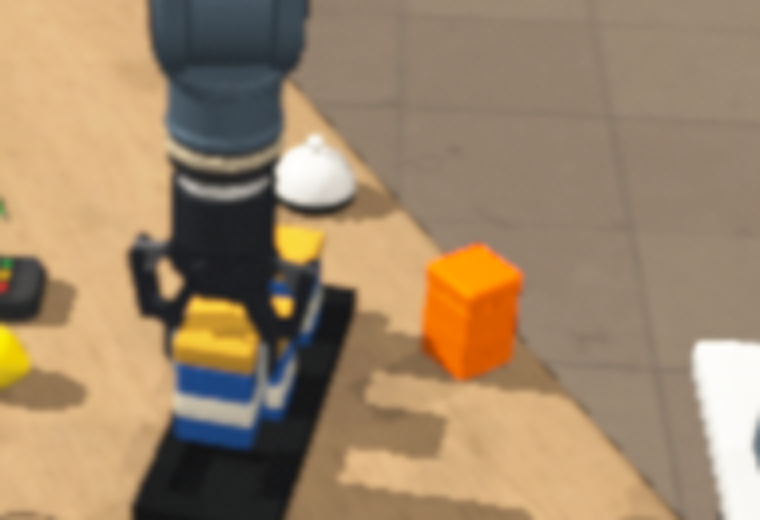

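The left tin is clear and upright, its empty pocket visible at crop (200,480), and weighs about 3.1 N (~0.3 kg). Seating it back.

send_rows([
  {"tx": -0.001,"ty": 0,"tz": 0.03,"rx": 0,"ry": -0.0003,"rz": 0,"hand": -1},
  {"tx": -0.001,"ty": 0,"tz": 0.05,"rx": 0,"ry": -0.0003,"rz": 0,"hand": -1},
  {"tx": -0.001,"ty": 0,"tz": 0.065,"rx": 0,"ry": -0.0003,"rz": 0,"hand": -1},
  {"tx": -0.001,"ty": 0,"tz": 0.076,"rx": 0,"ry": -0.0003,"rz": 0,"hand": -1},
  {"tx": -0.001,"ty": 0,"tz": 0.081,"rx": 0,"ry": -0.0003,"rz": 0,"hand": -1},
])

```text
time_s: 5.53
eef_pos: [0.5478, 0.0837, 0.0453]
tool_rot: [[0.987, -0.163, -0.001], [-0.163, -0.987, 0.001], [-0.001, -0.001, -1.0]]
wrist_force: [-2.8, -1.0, 52.6]
opening: 0.0573
```

```bash
python3 -c "
from h import *
go(.548,.0835,.0453)
"
```

```text
t 5.5333 pos [0.5478 0.0837 0.0453] | move [0.0003 0.0002 0.    ] [-0.0001  0.0001  0.    ] F [-2.81 -1.01 52.58] open 0.0573
```

It's back at the pickup height and pressing on the floor. Relieving a little and opening.

send_rows([
  {"tx": 0,"ty": 0,"tz": -0.0005,"rx": 0,"ry": 0,"rz": 0,"hand": 1},
  {"tx": 0,"ty": 0,"tz": -0.0005,"rx": 0,"ry": 0,"rz": 0,"hand": 1},
  {"tx": 0,"ty": 0,"tz": -0.0005,"rx": 0,"ry": 0,"rz": 0,"hand": 1},
  {"tx": 0,"ty": 0,"tz": -0.0005,"rx": 0,"ry": 0,"rz": 0,"hand": 1},
  {"tx": 0,"ty": 0,"tz": -0.0005,"rx": 0,"ry": 0,"rz": 0,"hand": 1},
])

```text
time_s: 5.95
eef_pos: [0.5482, 0.0837, 0.0463]
tool_rot: [[0.987, -0.163, 0.0], [-0.163, -0.987, 0.001], [0.0, -0.001, -1.0]]
wrist_force: [1.1, -0.6, 0.4]
opening: 0.0856
```

send_rows([
  {"tx": 0,"ty": 0,"tz": -0.03,"rx": 0,"ry": 0,"rz": 0,"hand": 1},
  {"tx": 0,"ty": 0,"tz": -0.08,"rx": 0,"ry": 0,"rz": 0,"hand": 1},
  {"tx": 0,"ty": 0,"tz": -0.1,"rx": 0,"ry": 0,"rz": 0,"hand": 1},
  {"tx": 0,"ty": 0,"tz": -0.1,"rx": 0,"ry": 0,"rz": 0,"hand": 1},
])

```text
time_s: 6.28
eef_pos: [0.5506, 0.084, 0.1255]
tool_rot: [[0.987, -0.163, 0.007], [-0.163, -0.987, 0.002], [0.007, -0.003, -1.0]]
wrist_force: [1.0, 0.4, -0.5]
opening: 0.0854
```

```bash
python3 -c "
from h import *
go(.5305,-.0195,.12)
im=camera('side')
cv2.imwrite('pics/s7.png',cv2.resize(im[160:280,280:400,::-1],None,fx=5,fy=5,interpolation=2))
"
```

```text
t 6.2833 pos [0.5506 0.084  0.1255] | move [-0.004   0.1406  0.0069] [-0.0005 -0.0011  0.    ] F [ 0.96  0.41 -0.47] open 0.0854
```

View pics/s7.png

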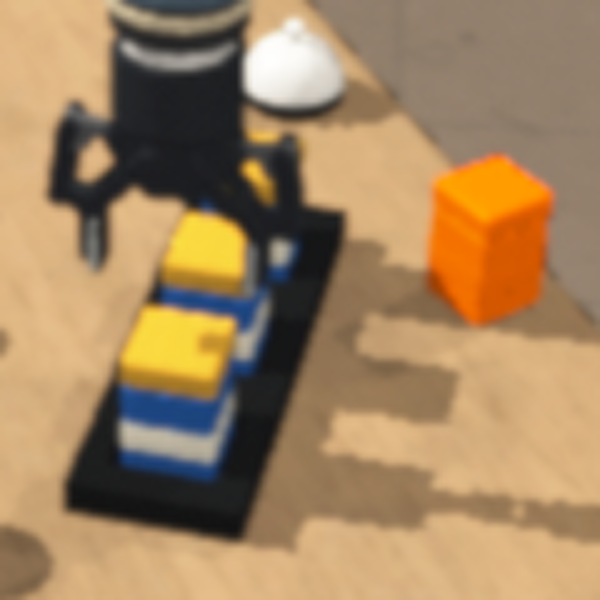

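The left tin stands seated and upright, with its lid at crop (180,345) and base hidden in the pocket. Moving on to the middle one.

send_rows([
  {"tx": -0.004,"ty": 0.1406,"tz": 0.007,"rx": -0.0005,"ry": -0.001,"rz": 0,"hand": 1},
  {"tx": -0.004,"ty": 0.1406,"tz": 0.007,"rx": -0.0005,"ry": -0.001,"rz": 0,"hand": 1},
  {"tx": -0.004,"ty": 0.1406,"tz": 0.007,"rx": -0.0005,"ry": -0.001,"rz": 0,"hand": 1},
  {"tx": -0.004,"ty": 0.1406,"tz": 0.007,"rx": -0.0005,"ry": -0.001,"rz": 0,"hand": 1},
  {"tx": -0.004,"ty": 0.1406,"tz": 0.007,"rx": -0.0005,"ry": -0.001,"rz": 0,"hand": 1},
])

```text
time_s: 6.75
eef_pos: [0.5287, -0.0207, 0.117]
tool_rot: [[0.986, -0.166, -0.003], [-0.166, -0.986, -0.0], [-0.003, 0.001, -1.0]]
wrist_force: [0.2, 0.8, 0.4]
opening: 0.0856
```

```bash
python3 -c "
from h import *
go(.5305,-.0195,.07)
"
```

```text
t 6.75 pos [ 0.5287 -0.0207  0.117 ] | move [ 0.0023 -0.002   0.0626] [ 0.0001  0.0005 -0.0004] F [0.16 0.81 0.36] open 0.0856
```

send_rows([
  {"tx": 0.0023,"ty": -0.002,"tz": 0.02,"rx": 0,"ry": 0.0005,"rz": -0.0004,"hand": 1},
  {"tx": 0.0023,"ty": -0.002,"tz": 0.04,"rx": 0,"ry": 0.0005,"rz": -0.0004,"hand": 1},
  {"tx": 0.0023,"ty": -0.002,"tz": 0.0626,"rx": 0,"ry": 0.0005,"rz": -0.0004,"hand": 1},
  {"tx": 0.0023,"ty": -0.002,"tz": 0.0626,"rx": 0,"ry": 0.0005,"rz": -0.0004,"hand": 1},
])

```text
time_s: 7.08
eef_pos: [0.5284, -0.0184, 0.0668]
tool_rot: [[0.987, -0.162, -0.005], [-0.162, -0.987, -0.0], [-0.005, 0.001, -1.0]]
wrist_force: [-0.6, -0.3, -0.3]
opening: 0.0852
```

```bash
python3 -c "
from h import *
go(.5305,-.0195,.045)
im=camera('side')
cv2.imwrite('pics/s8.png',cv2.resize(im[160:280,280:400,::-1],None,fx=5,fy=5,interpolation=2))
"
```

```text
t 7.0833 pos [ 0.5284 -0.0184  0.0668] | move [0.0031 0.001  0.029 ] [0.0002 0.0008 0.0002] F [-0.55 -0.28 -0.32] open 0.0852
```

View pics/s8.png

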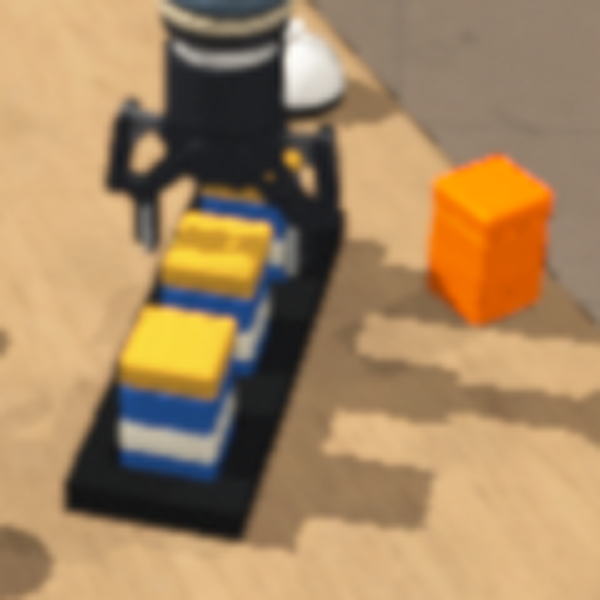

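The fingers straddle the middle tin at crop (147,245) and (290,270), well clear. Going down and gripping.

send_rows([
  {"tx": 0.003,"ty": 0.001,"tz": 0.015,"rx": 0,"ry": 0.0008,"rz": 0,"hand": 1},
  {"tx": 0.003,"ty": 0.001,"tz": 0.029,"rx": 0,"ry": 0.0008,"rz": 0,"hand": 1},
  {"tx": 0.003,"ty": 0.001,"tz": 0.029,"rx": 0,"ry": 0.0008,"rz": 0,"hand": 1},
  {"tx": 0.003,"ty": 0.001,"tz": 0.029,"rx": 0,"ry": 0.0008,"rz": 0,"hand": 1},
])

```text
time_s: 7.47
eef_pos: [0.5312, -0.0191, 0.047]
tool_rot: [[0.987, -0.161, 0.001], [-0.161, -0.987, -0.001], [0.001, 0.001, -1.0]]
wrist_force: [-0.4, -0.2, -0.3]
opening: 0.0855
```

send_rows([
  {"tx": 0,"ty": 0,"tz": 0,"rx": 0,"ry": 0,"rz": 0,"hand": -1},
  {"tx": 0,"ty": 0,"tz": 0,"rx": 0,"ry": 0,"rz": 0,"hand": -1},
  {"tx": 0,"ty": 0,"tz": 0,"rx": 0,"ry": 0,"rz": 0,"hand": -1},
  {"tx": 0,"ty": 0,"tz": 0,"rx": 0,"ry": 0,"rz": 0,"hand": -1},
  {"tx": 0,"ty": 0,"tz": 0,"rx": 0,"ry": 0,"rz": 0,"hand": -1},
])

```text
time_s: 7.88
eef_pos: [0.5319, -0.019, 0.0481]
tool_rot: [[0.987, -0.161, 0.002], [-0.161, -0.987, -0.001], [0.002, 0.0, -1.0]]
wrist_force: [-1.1, 1.0, 7.3]
opening: 0.0575
```

```bash
python3 -c "
from h import *
go(.5305,-.0195,.045)
"
```

```text
t 7.8833 pos [ 0.5319 -0.019   0.0481] | move [-0.0017  0.001   0.0041] [ 0.0001 -0.0004  0.0003] F [-1.06  1.04  7.27] open 0.0575
```

send_rows([
  {"tx": 0,"ty": 0,"tz": -0.015,"rx": 0,"ry": 0,"rz": 0,"hand": -1},
  {"tx": 0,"ty": 0,"tz": -0.035,"rx": 0,"ry": 0,"rz": 0,"hand": -1},
  {"tx": 0,"ty": 0,"tz": -0.055,"rx": 0,"ry": 0,"rz": 0,"hand": -1},
  {"tx": 0,"ty": 0,"tz": -0.075,"rx": 0,"ry": 0,"rz": 0,"hand": -1},
  {"tx": 0,"ty": 0,"tz": -0.08,"rx": 0,"ry": 0,"rz": 0,"hand": -1},
])

```text
time_s: 8.3
eef_pos: [0.5325, -0.0189, 0.11]
tool_rot: [[0.987, -0.161, 0.004], [-0.161, -0.987, -0.001], [0.005, 0.0, -1.0]]
wrist_force: [-0.5, -0.0, -4.9]
opening: 0.0573
```

send_rows([
  {"tx": 0,"ty": 0,"tz": 0,"rx": 0,"ry": 0,"rz": 0,"hand": -1},
  {"tx": 0,"ty": 0,"tz": 0,"rx": 0,"ry": 0,"rz": 0,"hand": -1},
  {"tx": 0,"ty": 0,"tz": 0,"rx": 0,"ry": 0,"rz": 0,"hand": -1},
  {"tx": 0,"ty": 0,"tz": 0,"rx": 0,"ry": 0,"rz": 0,"hand": -1},
])

```text
time_s: 8.63
eef_pos: [0.5318, -0.0189, 0.109]
tool_rot: [[0.987, -0.161, 0.003], [-0.161, -0.987, -0.001], [0.003, 0.0, -1.0]]
wrist_force: [-0.1, -0.1, -5.4]
opening: 0.0573
```

```bash
python3 -c "
from h import *
weigh('M')
go(.5319,-.019,.0483)
"
```

```text
M F [ 0.24  0.02 -5.64] sd [0.59 0.49 0.45] se [0.16 0.13 0.12] eff [-1.0000e-03 -5.9517e+01  3.3707e+01 -5.6000e-02 -1.4000e-02 -0.0000e+00] q [-2.020e+00  1.775e+01 -1.206e+01  5.993e+01 -4.000e-02  9.727e+01]
t 9.3333 pos [ 0.5324 -0.0189  0.11  ] | move [-0.0011  0.0002  0.0823] [ 0.     -0.0007  0.0003] F [ 1.06  0.58 -5.93] open 0.0571
```

View pics/w_M.png

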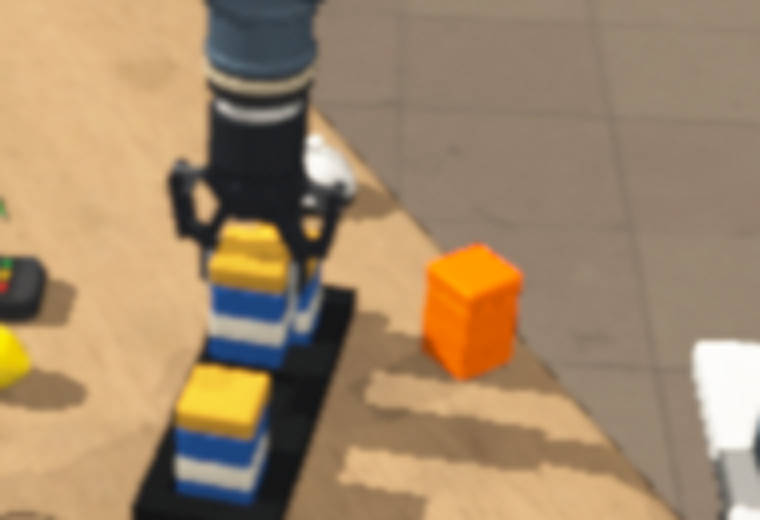

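The middle tin is up and upright and the left one is seated. It weighs 5.6 N (~0.57 kg), so it is the heavy one, but it still has to go back while the right tin is lifted.

send_rows([
  {"tx": -0.001,"ty": 0,"tz": 0.03,"rx": 0,"ry": -0.0005,"rz": 0,"hand": -1},
  {"tx": -0.001,"ty": 0,"tz": 0.05,"rx": 0,"ry": -0.0005,"rz": 0,"hand": -1},
  {"tx": -0.001,"ty": 0,"tz": 0.065,"rx": 0,"ry": -0.0005,"rz": 0,"hand": -1},
  {"tx": -0.001,"ty": 0,"tz": 0.075,"rx": 0,"ry": -0.0005,"rz": 0,"hand": -1},
  {"tx": -0.001,"ty": 0,"tz": 0.08,"rx": 0,"ry": -0.0005,"rz": 0,"hand": -1},
])

```text
time_s: 9.75
eef_pos: [0.5315, -0.0189, 0.0491]
tool_rot: [[0.987, -0.161, 0.0], [-0.161, -0.987, -0.0], [0.0, 0.0, -1.0]]
wrist_force: [0.2, 0.4, -6.2]
opening: 0.0572
```

```bash
python3 -c "
from h import *
go(.5319,-.019,.048)
"
```

```text
t 9.75 pos [ 0.5315 -0.0189  0.0491] | move [0.0006 0.0001 0.0015] [ 0.     -0.      0.0003] F [ 0.22  0.4  -6.18] open 0.0572
```

send_rows([
  {"tx": 0.0,"ty": 0,"tz": 0.0012,"rx": 0,"ry": 0,"rz": 0,"hand": -1},
  {"tx": 0.0,"ty": 0,"tz": 0.0012,"rx": 0,"ry": 0,"rz": 0,"hand": -1},
])

```text
time_s: 9.92
eef_pos: [0.5318, -0.0189, 0.0486]
tool_rot: [[0.987, -0.161, 0.001], [-0.161, -0.987, -0.0], [0.001, 0.0, -1.0]]
wrist_force: [-0.1, 0.0, -5.6]
opening: 0.0573
```

```bash
python3 -c "
from h import *
go(.5319,-.019,.048)
"
```

```text
t 9.9167 pos [ 0.5318 -0.0189  0.0486] | move [0.0002 0.0002 0.0008] [ 0.     -0.0001  0.0003] F [-0.09  0.02 -5.61] open 0.0573
```

send_rows([
  {"tx": 0,"ty": 0,"tz": 0.0015,"rx": 0,"ry": 0,"rz": 0,"hand": -1},
  {"tx": 0,"ty": 0,"tz": 0.0015,"rx": 0,"ry": 0,"rz": 0,"hand": -1},
  {"tx": 0,"ty": 0,"tz": 0.0012,"rx": 0,"ry": 0,"rz": 0,"hand": -1},
])

```text
time_s: 10.17
eef_pos: [0.5322, -0.0189, 0.0482]
tool_rot: [[0.987, -0.161, 0.002], [-0.161, -0.987, -0.0], [0.002, 0.0, -1.0]]
wrist_force: [1.1, -0.1, -4.8]
opening: 0.0576
```

send_rows([
  {"tx": 0,"ty": 0,"tz": 0,"rx": 0,"ry": 0,"rz": 0,"hand": 1},
  {"tx": 0,"ty": 0,"tz": 0,"rx": 0,"ry": 0,"rz": 0,"hand": 1},
  {"tx": 0,"ty": 0,"tz": 0,"rx": 0,"ry": 0,"rz": 0,"hand": 1},
  {"tx": 0,"ty": 0,"tz": 0,"rx": 0,"ry": 0,"rz": 0,"hand": 1},
  {"tx": 0,"ty": 0,"tz": 0,"rx": 0,"ry": 0,"rz": 0,"hand": 1},
])

```text
time_s: 10.58
eef_pos: [0.5324, -0.0189, 0.0484]
tool_rot: [[0.987, -0.161, 0.002], [-0.161, -0.987, -0.0], [0.002, 0.0, -1.0]]
wrist_force: [0.3, 0.3, 0.6]
opening: 0.0855
```

send_rows([
  {"tx": 0,"ty": 0,"tz": -0.03,"rx": 0,"ry": 0,"rz": 0,"hand": 1},
  {"tx": 0,"ty": 0,"tz": -0.08,"rx": 0,"ry": 0,"rz": 0,"hand": 1},
  {"tx": 0,"ty": 0,"tz": -0.1,"rx": 0,"ry": 0,"rz": 0,"hand": 1},
  {"tx": 0,"ty": 0,"tz": -0.1,"rx": 0,"ry": 0,"rz": 0,"hand": 1},
])

```text
time_s: 10.92
eef_pos: [0.5346, -0.019, 0.1272]
tool_rot: [[0.987, -0.161, 0.009], [-0.161, -0.987, -0.001], [0.009, -0.001, -1.0]]
wrist_force: [0.4, -0.1, -0.6]
opening: 0.0853
```

```bash
python3 -c "
from h import *
go(.514,-.1225,.12)
im=camera('side')
cv2.imwrite('pics/s9.png',cv2.resize(im[160:280,280:400,::-1],None,fx=5,fy=5,interpolation=2))
"
```

```text
t 10.9167 pos [ 0.5346 -0.019   0.1272] | move [-0.0049  0.1407  0.0094] [-0.0001 -0.0014  0.0003] F [ 0.44 -0.13 -0.61] open 0.0853
```

View pics/s9.png

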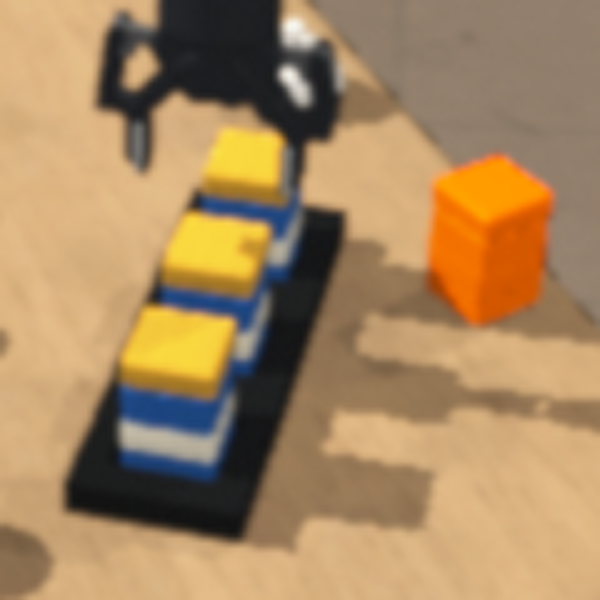

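The middle tin is down at the same pixels as before, lid at (215,245). The other two are also in place. Moving to the right tin.

send_rows([
  {"tx": -0.005,"ty": 0.1407,"tz": 0.009,"rx": 0,"ry": -0.0014,"rz": 0.0003,"hand": 1},
  {"tx": -0.005,"ty": 0.1407,"tz": 0.009,"rx": 0,"ry": -0.0014,"rz": 0.0003,"hand": 1},
  {"tx": -0.005,"ty": 0.1407,"tz": 0.009,"rx": 0,"ry": -0.0014,"rz": 0.0003,"hand": 1},
  {"tx": -0.005,"ty": 0.1407,"tz": 0.009,"rx": 0,"ry": -0.0014,"rz": 0.0003,"hand": 1},
  {"tx": -0.005,"ty": 0.1407,"tz": 0.009,"rx": 0,"ry": -0.0014,"rz": 0.0003,"hand": 1},
])

```text
time_s: 11.38
eef_pos: [0.512, -0.1234, 0.1171]
tool_rot: [[0.986, -0.166, -0.004], [-0.166, -0.986, 0.002], [-0.005, -0.001, -1.0]]
wrist_force: [-0.5, -0.0, 0.9]
opening: 0.0858
```

```bash
python3 -c "
from h import *
go(.514,-.1225,.07)
"
```

```text
t 11.3833 pos [ 0.512  -0.1234  0.1171] | move [ 0.0028 -0.0015  0.0628] [-0.0001  0.0007 -0.0004] F [-0.51 -0.01  0.9 ] open 0.0858
```

send_rows([
  {"tx": 0.0028,"ty": -0.0015,"tz": 0.02,"rx": 0,"ry": 0.0007,"rz": -0.0004,"hand": 1},
  {"tx": 0.0028,"ty": -0.0015,"tz": 0.04,"rx": 0,"ry": 0.0007,"rz": -0.0004,"hand": 1},
  {"tx": 0.0028,"ty": -0.0015,"tz": 0.0628,"rx": 0,"ry": 0.0007,"rz": -0.0004,"hand": 1},
  {"tx": 0.0028,"ty": -0.0015,"tz": 0.0628,"rx": 0,"ry": 0.0007,"rz": -0.0004,"hand": 1},
])

```text
time_s: 11.72
eef_pos: [0.512, -0.1209, 0.0667]
tool_rot: [[0.987, -0.162, -0.005], [-0.162, -0.987, 0.002], [-0.006, -0.001, -1.0]]
wrist_force: [-0.4, -0.3, 0.3]
opening: 0.0853
```

```bash
python3 -c "
from h import *
go(.514,-.1225,.045)
im=camera('side')
cv2.imwrite('pics/s10.png',cv2.resize(im[150:270,280:400,::-1],None,fx=5,fy=5,interpolation=2))
"
```

```text
t 11.7167 pos [ 0.512  -0.1209  0.0667] | move [0.0032 0.0017 0.029 ] [-0.0002  0.0009  0.0002] F [-0.38 -0.34  0.3 ] open 0.0853
```

View pics/s10.png

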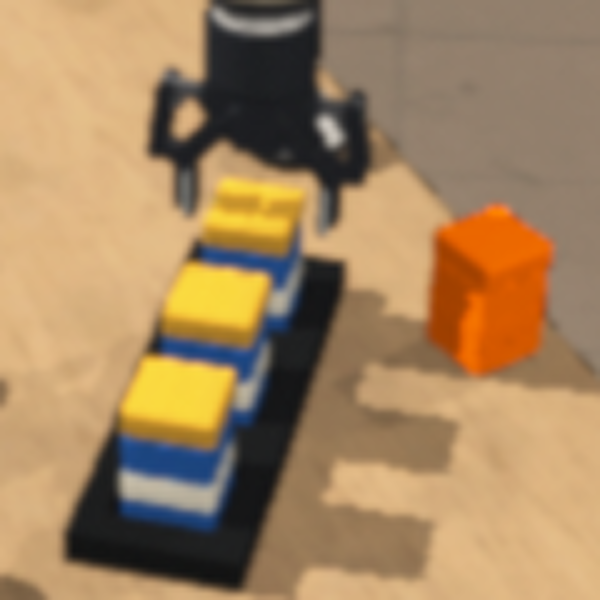

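The fingers straddle the right tin at (187,212) and (327,230), evenly, with a wide gap to the orange tin. Going down and gripping.

send_rows([
  {"tx": 0.0028,"ty": 0.0015,"tz": 0.015,"rx": 0,"ry": 0.0009,"rz": 0,"hand": 1},
  {"tx": 0.0028,"ty": 0.0015,"tz": 0.029,"rx": 0,"ry": 0.0009,"rz": 0,"hand": 1},
  {"tx": 0.0028,"ty": 0.0015,"tz": 0.029,"rx": 0,"ry": 0.0009,"rz": 0,"hand": 1},
  {"tx": 0.0028,"ty": 0.0015,"tz": 0.029,"rx": 0,"ry": 0.0009,"rz": 0,"hand": 1},
])

```text
time_s: 12.1
eef_pos: [0.5145, -0.122, 0.0469]
tool_rot: [[0.987, -0.162, 0.001], [-0.162, -0.987, 0.001], [0.001, -0.001, -1.0]]
wrist_force: [-0.4, -0.8, -0.1]
opening: 0.0853
```

send_rows([
  {"tx": 0,"ty": 0,"tz": 0,"rx": 0,"ry": 0,"rz": 0,"hand": -1},
  {"tx": 0,"ty": 0,"tz": 0,"rx": 0,"ry": 0,"rz": 0,"hand": -1},
  {"tx": 0,"ty": 0,"tz": 0,"rx": 0,"ry": 0,"rz": 0,"hand": -1},
  {"tx": 0,"ty": 0,"tz": 0,"rx": 0,"ry": 0,"rz": 0,"hand": -1},
  {"tx": 0,"ty": 0,"tz": 0,"rx": 0,"ry": 0,"rz": 0,"hand": -1},
])

```text
time_s: 12.52
eef_pos: [0.5151, -0.122, 0.048]
tool_rot: [[0.987, -0.161, 0.003], [-0.161, -0.987, 0.001], [0.003, -0.002, -1.0]]
wrist_force: [-1.0, 0.9, 6.2]
opening: 0.0577
```

send_rows([
  {"tx": 0,"ty": 0,"tz": -0.015,"rx": 0,"ry": 0,"rz": 0,"hand": -1},
  {"tx": 0,"ty": 0,"tz": -0.035,"rx": 0,"ry": 0,"rz": 0,"hand": -1},
  {"tx": 0,"ty": 0,"tz": -0.055,"rx": 0,"ry": 0,"rz": 0,"hand": -1},
  {"tx": 0,"ty": 0,"tz": -0.075,"rx": 0,"ry": 0,"rz": 0,"hand": -1},
  {"tx": 0,"ty": 0,"tz": -0.08,"rx": 0,"ry": 0,"rz": 0,"hand": -1},
])

```text
time_s: 12.93
eef_pos: [0.516, -0.1224, 0.1104]
tool_rot: [[0.987, -0.162, 0.006], [-0.162, -0.987, 0.0], [0.006, -0.001, -1.0]]
wrist_force: [-0.4, 0.1, -2.6]
opening: 0.0572
```

send_rows([
  {"tx": 0,"ty": 0,"tz": 0,"rx": 0,"ry": 0,"rz": 0,"hand": -1},
  {"tx": 0,"ty": 0,"tz": 0,"rx": 0,"ry": 0,"rz": 0,"hand": -1},
  {"tx": 0,"ty": 0,"tz": 0,"rx": 0,"ry": 0,"rz": 0,"hand": -1},
  {"tx": 0,"ty": 0,"tz": 0,"rx": 0,"ry": 0,"rz": 0,"hand": -1},
])

```text
time_s: 13.27
eef_pos: [0.5154, -0.1222, 0.1095]
tool_rot: [[0.987, -0.162, 0.005], [-0.162, -0.987, 0.001], [0.004, -0.002, -1.0]]
wrist_force: [-0.0, -0.2, -2.5]
opening: 0.0572
```

```bash
python3 -c "
from h import *
weigh('R')
go(.514,-.1225,.048)
"
```

```text
R F [-0.02  0.17 -1.97] sd [0.44 0.54 0.35] se [0.12 0.15 0.09] eff [-1.0000e-03 -5.7114e+01  3.2354e+01 -6.6000e-02  3.0000e-03  0.0000e+00] q [-13.4   17.46 -12.43  59.78   0.11  85.89]
t 13.9667 pos [ 0.516  -0.1224  0.1104] | move [-0.0031  0.0007  0.0831] [-0.0002 -0.0009  0.0003] F [-0.09 -0.19 -1.46] open 0.0572
```

View pics/w_R.png

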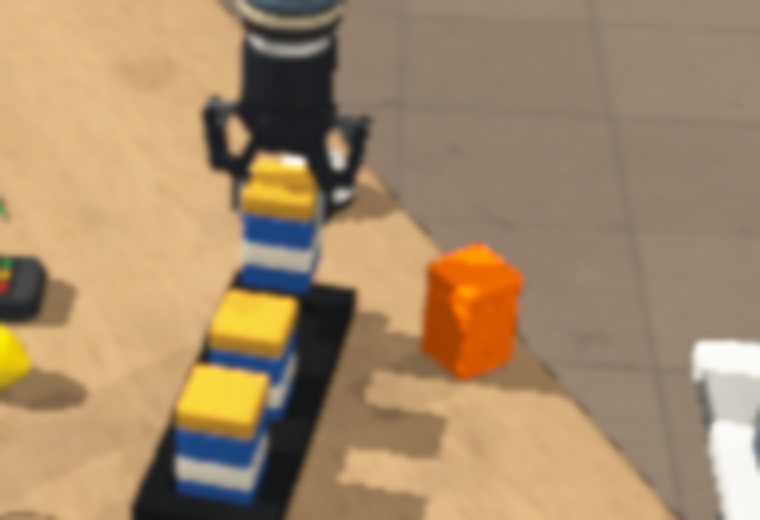

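The right tin is up and upright and weighs 2.0 N (~0.2 kg). So middle (5.6 N) > left (3.1 N) > right (2.0 N). Seating the right one.

send_rows([
  {"tx": -0.0012,"ty": 0,"tz": 0.03,"rx": 0,"ry": -0.0007,"rz": 0,"hand": -1},
  {"tx": -0.0012,"ty": 0,"tz": 0.05,"rx": 0,"ry": -0.0007,"rz": 0,"hand": -1},
  {"tx": -0.0012,"ty": 0,"tz": 0.065,"rx": 0,"ry": -0.0007,"rz": 0,"hand": -1},
  {"tx": -0.0012,"ty": 0,"tz": 0.076,"rx": 0,"ry": -0.0007,"rz": 0,"hand": -1},
  {"tx": -0.0012,"ty": 0,"tz": 0.0812,"rx": 0,"ry": -0.0007,"rz": 0,"hand": -1},
])

```text
time_s: 14.38
eef_pos: [0.5149, -0.1221, 0.0484]
tool_rot: [[0.987, -0.161, 0.0], [-0.161, -0.987, 0.001], [0.0, -0.002, -1.0]]
wrist_force: [0.1, -0.6, -2.0]
opening: 0.0575
```

send_rows([
  {"tx": 0,"ty": 0,"tz": 0.0012,"rx": 0,"ry": 0,"rz": 0,"hand": -1},
  {"tx": 0,"ty": 0,"tz": 0.0012,"rx": 0,"ry": 0,"rz": 0,"hand": -1},
  {"tx": 0,"ty": 0,"tz": 0.0012,"rx": 0,"ry": 0,"rz": 0,"hand": -1},
])

```text
time_s: 14.63
eef_pos: [0.5154, -0.1222, 0.0481]
tool_rot: [[0.987, -0.162, 0.001], [-0.162, -0.987, 0.001], [0.001, -0.001, -1.0]]
wrist_force: [0.7, -0.5, -2.0]
opening: 0.0573
```

Less than 0.5 mm left. A little more, then open and rise.

send_rows([
  {"tx": 0,"ty": 0,"tz": 0.0014,"rx": 0,"ry": 0,"rz": 0,"hand": -1},
  {"tx": 0,"ty": 0,"tz": 0.0014,"rx": 0,"ry": 0,"rz": 0,"hand": -1},
  {"tx": 0,"ty": 0,"tz": 0.0014,"rx": 0,"ry": 0,"rz": 0,"hand": -1},
])

```text
time_s: 14.88
eef_pos: [0.5154, -0.1222, 0.0481]
tool_rot: [[0.987, -0.162, 0.002], [-0.162, -0.987, 0.001], [0.002, -0.001, -1.0]]
wrist_force: [-3.9, 1.1, 7.2]
opening: 0.0572
```

send_rows([
  {"tx": 0,"ty": 0,"tz": 0,"rx": 0,"ry": 0,"rz": 0,"hand": 1},
  {"tx": 0,"ty": 0,"tz": 0,"rx": 0,"ry": 0,"rz": 0,"hand": 1},
  {"tx": 0,"ty": 0,"tz": 0,"rx": 0,"ry": 0,"rz": 0,"hand": 1},
  {"tx": 0,"ty": 0,"tz": 0,"rx": 0,"ry": 0,"rz": 0,"hand": 1},
  {"tx": 0,"ty": 0,"tz": 0,"rx": 0,"ry": 0,"rz": 0,"hand": 1},
])

```text
time_s: 15.3
eef_pos: [0.5155, -0.1222, 0.048]
tool_rot: [[0.987, -0.162, 0.002], [-0.162, -0.987, 0.001], [0.002, -0.001, -1.0]]
wrist_force: [-0.9, 0.3, -0.4]
opening: 0.0854
```

send_rows([
  {"tx": 0,"ty": 0,"tz": -0.03,"rx": 0,"ry": 0,"rz": 0,"hand": 1},
  {"tx": 0,"ty": 0,"tz": -0.08,"rx": 0,"ry": 0,"rz": 0,"hand": 1},
  {"tx": 0,"ty": 0,"tz": -0.1,"rx": 0,"ry": 0,"rz": 0,"hand": 1},
  {"tx": 0,"ty": 0,"tz": -0.1,"rx": 0,"ry": 0,"rz": 0,"hand": 1},
])

```text
time_s: 15.63
eef_pos: [0.5176, -0.1228, 0.1267]
tool_rot: [[0.987, -0.162, 0.008], [-0.162, -0.987, -0.0], [0.008, -0.001, -1.0]]
wrist_force: [0.0, 0.7, 0.2]
opening: 0.0854
```

```bash
python3 -c "
from h import *
go(.5305,-.0195,.12)
im=camera('side')
cv2.imwrite('pics/s11.png',cv2.resize(im[150:270,280:400,::-1],None,fx=5,fy=5,interpolation=2))
"
```

```text
t 15.6333 pos [ 0.5176 -0.1228  0.1267] | move [-0.0054 -0.1387  0.009 ] [-0.0002 -0.0013  0.0003] F [0.04 0.69 0.21] open 0.0854
```

View pics/s11.png

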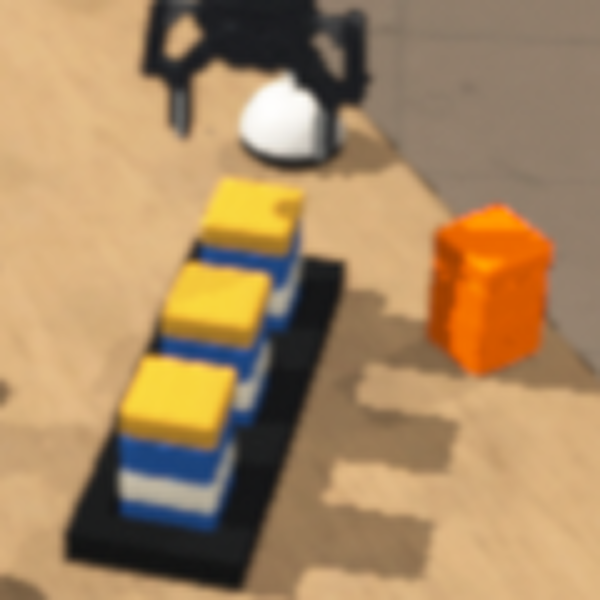

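All three tins are seated (contact felt at 7 N, lids at the same pixels as before). Going back to the middle tin.

send_rows([
  {"tx": -0.004,"ty": -0.1387,"tz": 0.009,"rx": 0,"ry": -0.0013,"rz": 0.0003,"hand": 1},
  {"tx": -0.004,"ty": -0.1387,"tz": 0.009,"rx": 0,"ry": -0.0013,"rz": 0.0003,"hand": 1},
  {"tx": -0.004,"ty": -0.1387,"tz": 0.009,"rx": 0,"ry": -0.0013,"rz": 0.0003,"hand": 1},
  {"tx": -0.004,"ty": -0.1387,"tz": 0.009,"rx": 0,"ry": -0.0013,"rz": 0.0003,"hand": 1},
  {"tx": -0.004,"ty": -0.1387,"tz": 0.009,"rx": 0,"ry": -0.0013,"rz": 0.0003,"hand": 1},
])

```text
time_s: 16.1
eef_pos: [0.5298, -0.0184, 0.1167]
tool_rot: [[0.987, -0.161, -0.005], [-0.161, -0.987, 0.001], [-0.005, -0.001, -1.0]]
wrist_force: [0.5, -1.1, 0.5]
opening: 0.0859
```

```bash
python3 -c "
from h import *
go(.532,-.019,.065)
"
```

```text
t 16.1 pos [ 0.5298 -0.0184  0.1167] | move [0.0033 0.0004 0.0689] [-0.0001  0.0008  0.0004] F [ 0.45 -1.08  0.51] open 0.0859
```

send_rows([
  {"tx": 0.0033,"ty": 0.0004,"tz": 0.02,"rx": 0,"ry": 0.0008,"rz": 0.0004,"hand": 1},
  {"tx": 0.0033,"ty": 0.0004,"tz": 0.04,"rx": 0,"ry": 0.0008,"rz": 0.0004,"hand": 1},
  {"tx": 0.0033,"ty": 0.0004,"tz": 0.069,"rx": 0,"ry": 0.0008,"rz": 0.0004,"hand": 1},
  {"tx": 0.0033,"ty": 0.0004,"tz": 0.069,"rx": 0,"ry": 0.0008,"rz": 0.0004,"hand": 1},
])

```text
time_s: 16.43
eef_pos: [0.5292, -0.02, 0.0611]
tool_rot: [[0.986, -0.165, -0.006], [-0.165, -0.986, 0.001], [-0.006, 0.0, -1.0]]
wrist_force: [-1.5, -0.0, -0.3]
opening: 0.0855
```

```bash
python3 -c "
from h import *
go(.532,-.019,.046)
"
```

```text
t 16.4333 pos [ 0.5292 -0.02    0.0611] | move [ 0.0036 -0.0019  0.0201] [ 0.0001  0.0009 -0.0002] F [-1.49 -0.05 -0.26] open 0.0855
```

Descend, grip, then lift 140 mm straight up.

send_rows([
  {"tx": 0.0034,"ty": -0.0015,"tz": 0.01,"rx": 0,"ry": 0.0009,"rz": 0,"hand": 1},
  {"tx": 0.0034,"ty": -0.0015,"tz": 0.02,"rx": 0,"ry": 0.0009,"rz": 0,"hand": 1},
  {"tx": 0.0034,"ty": -0.0015,"tz": 0.02,"rx": 0,"ry": 0.0009,"rz": 0,"hand": 1},
  {"tx": 0.0034,"ty": -0.0015,"tz": 0.02,"rx": 0,"ry": 0.0009,"rz": 0,"hand": 1},
])

```text
time_s: 16.77
eef_pos: [0.5315, -0.0197, 0.0462]
tool_rot: [[0.986, -0.165, -0.001], [-0.165, -0.986, -0.0], [-0.001, 0.001, -1.0]]
wrist_force: [0.2, 0.3, -0.4]
opening: 0.0852
```

send_rows([
  {"tx": 0,"ty": 0,"tz": 0,"rx": 0,"ry": 0,"rz": 0,"hand": -1},
  {"tx": 0,"ty": 0,"tz": 0,"rx": 0,"ry": 0,"rz": 0,"hand": -1},
  {"tx": 0,"ty": 0,"tz": 0,"rx": 0,"ry": 0,"rz": 0,"hand": -1},
  {"tx": 0,"ty": 0,"tz": 0,"rx": 0,"ry": 0,"rz": 0,"hand": -1},
  {"tx": 0,"ty": 0,"tz": 0,"rx": 0,"ry": 0,"rz": 0,"hand": -1},
])

```text
time_s: 17.18
eef_pos: [0.532, -0.0198, 0.0471]
tool_rot: [[0.986, -0.165, 0.0], [-0.165, -0.986, -0.001], [0.001, 0.001, -1.0]]
wrist_force: [-1.2, -0.8, 6.0]
opening: 0.0571
```

send_rows([
  {"tx": 0,"ty": 0,"tz": -0.015,"rx": 0,"ry": 0,"rz": 0,"hand": -1},
  {"tx": 0,"ty": 0,"tz": -0.035,"rx": 0,"ry": 0,"rz": 0,"hand": -1},
  {"tx": 0,"ty": 0,"tz": -0.06,"rx": 0,"ry": 0,"rz": 0,"hand": -1},
  {"tx": 0,"ty": 0,"tz": -0.09,"rx": 0,"ry": 0,"rz": 0,"hand": -1},
  {"tx": 0,"ty": 0,"tz": -0.11,"rx": 0,"ry": 0,"rz": 0,"hand": -1},
])

```text
time_s: 17.6
eef_pos: [0.5318, -0.0196, 0.1308]
tool_rot: [[0.986, -0.165, 0.0], [-0.165, -0.986, -0.001], [0.0, 0.001, -1.0]]
wrist_force: [0.6, -0.6, -5.2]
opening: 0.0574
```

send_rows([
  {"tx": 0,"ty": 0,"tz": -0.03,"rx": 0,"ry": 0,"rz": 0,"hand": -1},
  {"tx": 0,"ty": 0,"tz": -0.06,"rx": 0,"ry": 0,"rz": 0,"hand": -1},
  {"tx": 0,"ty": 0,"tz": -0.08,"rx": 0,"ry": 0,"rz": 0,"hand": -1},
  {"tx": 0,"ty": 0,"tz": -0.08,"rx": 0,"ry": 0,"rz": 0,"hand": -1},
  {"tx": 0,"ty": 0,"tz": -0.08,"rx": 0,"ry": 0,"rz": 0,"hand": -1},
])

```text
time_s: 18.02
eef_pos: [0.5318, -0.0196, 0.1907]
tool_rot: [[0.986, -0.165, 0.001], [-0.165, -0.986, -0.001], [0.001, 0.0, -1.0]]
wrist_force: [-0.7, 0.2, -6.4]
opening: 0.0571
```

send_rows([
  {"tx": 0,"ty": 0,"tz": 0,"rx": 0,"ry": 0,"rz": 0,"hand": -1},
  {"tx": 0,"ty": 0,"tz": 0,"rx": 0,"ry": 0,"rz": 0,"hand": -1},
  {"tx": 0,"ty": 0,"tz": 0,"rx": 0,"ry": 0,"rz": 0,"hand": -1},
  {"tx": 0,"ty": 0,"tz": 0,"rx": 0,"ry": 0,"rz": 0,"hand": -1},
  {"tx": 0,"ty": 0,"tz": 0,"rx": 0,"ry": 0,"rz": 0,"hand": -1},
])

```text
time_s: 18.43
eef_pos: [0.5316, -0.0195, 0.1901]
tool_rot: [[0.986, -0.165, -0.0], [-0.165, -0.986, -0.001], [-0.0, 0.001, -1.0]]
wrist_force: [0.2, -0.1, -5.6]
opening: 0.0575
```

```bash
python3 -c "
from h import *
weigh('M2',8)
go(.532,-.019,.19)
im=camera('side');cv2.imwrite('pics/fin.png',cv2.resize(im[80:280,250:450,::-1],None,fx=3,fy=3,interpolation=2))
"
```

```text
M2 F [-0.03 -0.27 -5.81] sd [0.28 0.44 0.57] se [0.1  0.16 0.2 ] eff [ 1.0000e-03 -5.8096e+01  3.6224e+01 -4.0000e-03 -8.0000e-03 -0.0000e+00] q [-2.090e+00  1.500e+01 -3.540e+00  7.141e+01 -3.000e-02  9.740e+01]
t 18.8333 pos [ 0.5318 -0.0195  0.1907] | move [ 0.0001 -0.0007  0.0009] [ 0.0001 -0.0002 -0.0002] F [-0.08 -1.05 -5.3 ] open 0.0572
```

View pics/fin.png

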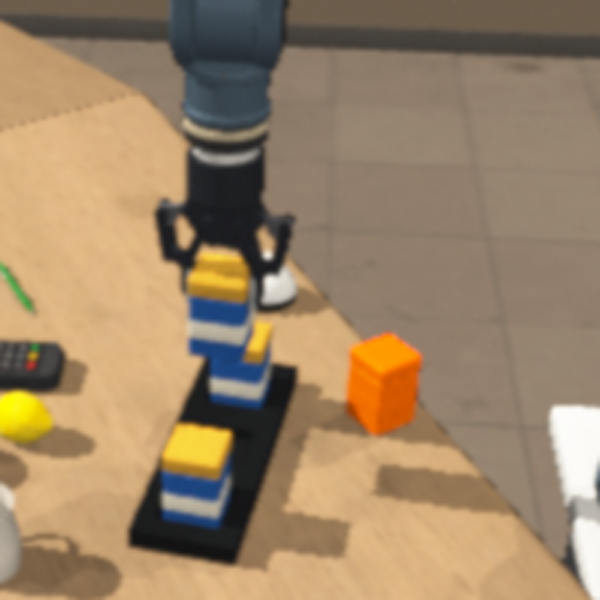

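The middle tin is up and upright at (220,310), about 143 mm above its seat. The left and right tins stand in their pockets and the other things haven't moved. Handing in.

```bash
python3 -c "
from plant import *
print(sign_off()); s=sense(); print(s['time_s'],s['eef_pos'],s['wrist_force'],s['opening'])"
```

```text
the job is handed in; nothing more can be done
None
the job is handed in; nothing more can be done
```

I lifted, weighed and reseated the left, middle and right tins in that order, then picked up the middle one as the heaviest and handed in while holding it. `sign_off` gave no verdict.

| Tin | Force while held | Approximate mass |
|---|---|---|
| Left | 3.1 N | 0.3 kg |
| Middle | 5.6 N (5.8 N when held again at the end) | 0.57 kg |
| Right | 2.0 N | 0.2 kg |

**Last checks:** the middle tin was upright and still, gripped at 57 mm opening. Its centre was at about 0.197 m, with its underside about 127 mm above the tray's top. The last picture showed the left and right tins standing in their own pockets and no visible change to the other things in view.

**What disagreed or was rough:**
- **Fingertip height:** the cameras put the fingertips about 28 mm higher than the reported tool height implied. I set the grasp height from pictures, and every grip held.
- **Hard press:** the wrist read 52.6 N when the left tin was pressed onto its pocket floor. That is under the 120 N wrist limit. I set the other two down more gently.

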